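# Log the gas-warning unit in the drawer with the touch wand

### The arm

A 6-joint arm with a two-finger parallel gripper is mounted at the origin on the work surface. World frame = base frame: x ahead of the robot, y to its left, z up, the work surface at z = 0. Lengths are in m, angles in degrees, forces in N, time in s.
With the tool pointing down it reaches from about 0.25 to 0.725 m from the base axis. Payload 9.7 kg.
Tool frame: the origin (TCP) lies between the finger pads; the fingertips stand bot.tcp_to_tips ahead of it and the grasp point (between the pads) lies 2 mm behind it (bot.tcp_to_tips is the distance from the TCP to the fingertips, in m); z points along the fingers, y is the line along which they close (so a half turn about z gives the same grasp; the last joint's range is limited). The gripper opens to 85 mm and grips with 20 to 120 N. Pads are 22 mm wide; open, the fingers measure 114 mm over their backs; the gripper's body (76 mm by 85 mm) begins 54 mm behind the grasp point. The pads swing forward as they close: fully open they stand 13 mm farther back than shut.
Start: joints at [-70.359, 4.979, 10.078, 95.1, 0, 90], TCP at [0.185, -0.518, 0.248] pointing down, gripper open.
Joint ranges: [-179.16, 179.16], [-48.56, 103.87], [-65.8, 70.77], [-126.05, 130.52], [-82.76, 87.17], [-180, 180]. Speed limits (degrees/s): [127.2, 127.2, 147.25, 180, 180, 180].

### API

Orientations are given as [roll, pitch, yaw] about the fixed x, y, z axes, in that order (R = Rz(yaw) Ry(pitch) Rx(roll)).
In Python, from workcell import sensors, camera, camera_params, bot gives the robot as it stands.
- The arm moves only by the tool apply_moves, never from a script. Its argument "motion" is a list of rows, each an object with "jaw": the opening, from -1 (shut) to 1 (fully open); "xyz": the shift along the tool's x, y, z in mm, a list of three; "twist": the turn about the tool's z in rad. A call has 1 to 5 rows; each row is the pose to reach, as a shift and turn from the pose commanded when the call began, along the tool's axes at that moment; what a row does not reach only later rows make up. A row lasts 1/8 s, in which the tool goes at most 62.5 mm and 10.7 degrees, less where a joint would pass 70% of its speed; a pose out of reach is approached as far as the arm can. A call with a gripper value outside its range is refused whole. The fingers move at their own pace and stop on an object; "grip_force" is the grip in N (left out, the last holds). Time passes only in rows, so rows that repeat a pose let the fingers close. It gives the time, the measured TCP pose, the force, the opening and the grip force at its end, in the units of the state.
- sensors.get_obs(): the state, without advancing time (a new reading comes with each control period).
- camera(name): name is "scene" or "top" or "wrist"; returns (picture, depth): 480x640x3 uint8, red, green, blue; 480x640 float32, m along the optical axis (not along the pixel's ray), 0 where there is no reading.
- camera_params(name): a dict with "mtx" (3x3 intrinsics, pixels), "rvec" (rotation vector, rad) and "tvec" (3), from world to camera coordinates, as OpenCV has them. Camera axes: x right, y down, z forward; pixel columns grow to the right and rows downward; lengths in m; the calibration is good to about 2 mm. The wrist camera is an equidistant fisheye: a pixel r from the principal point sees the ray r / f radians off the axis. A picture is of the moment at which its call begins: read the wrist's pose just before it. camera_params takes no time and is no camera call; for the wrist camera it gives the pose at the moment of the call.
- bot.job_done(): hands the job in; it is judged then, once.
The state is a dict: "time": time; "q": joint angles; "qd": joint speeds; "joint_efforts": joint torques, N m; "ee_pos": TCP position; "tcp_rot": TCP orientation; "wrist_force": force on the tool from outside, world axes, zero at the start; "torque": the same for the moment, N m; "opening": finger opening in m; "grasp_force": force on a finger pad.
Only numpy, scipy, OpenCV 4.12 (cv2) and the standard library are available. Lean on these libraries where they do the work, as an engineer would, in place of code of your own. Each camera call takes 0.05 s, during which the arm holds its last target. There are 200 camera calls.

### The job

Pull the cabinet's upper drawer all the way out to its stop, take the reading wand from its stand, aim it squarely at the round steel tag that stands out of the sloping face of the black unit in the drawer, and press its spring nose gently onto the tag, steady, for a good second so that it reads. Then put the wand back upright in its stand, nose down and fully seated, and leave the drawer fully out. Do not push hard on the unit and do not knock the other things about.

Things in the scene. Friction and masses are not known exactly. Their poses are not given: they have to be found in the camera images.
- cab: Grey cabinet, 240 (x) x 300 (y) x 190 high, fixed. Origin: centre of underside; z up; front faces its -x, lower front is a dummy. Upper drawer slides along -x; its front, 12 thick, 286 wide, has its outer face 132 mm from the origin when shut and its top edge 182 above the table; inner floor 105 above the table. In it: the tagged unit and a brass coupling (52 across, 48 high), in either order.
- drawer (a joint): Upper drawer: 0 shut, grows as it is pulled out along the cabinet's -x, stop at 0.13 m. Runs with about 5 N of friction and stays where left, but a push along +x of more than about 5 N shuts it again.
- drawer_handle (a point): Grip point of the upper drawer's handle: middle of a horizontal round steel bar, 10 mm thick, 120 mm long along the cabinet's y, its axis 45 mm off the drawer front, 160 mm above the table (30 mm below the cabinet's top); can be pinched from above.
- case: Gas-warning unit: loose wedge-shaped black plastic case, 70 (x) x 64 (y) mm, about 67 mm high at the back, about 0.7 kg, lying in the drawer at any slight yaw. Origin: centre of its underside, z up. Its top face slopes at 35 degrees from level, falling to its own -x, so it looks up and towards -x (the drawer front).
- slope: The point of the unit's sloping face where its tag stands: origin in the middle of the face, z: outward normal of the face (35 degrees from vertical), y: level, across the unit. The tag is the flat end of a round steel stud 24 mm across on this z axis; it stands out 2 to 22 mm from the face, differently each time (not measured: find it by touch), and does not give. Hidden until the drawer is open.
- wand: Black reading wand, nose down in its stand at the start. Origin: centre of the flat shoulder it rests on; z along the wand, away from the nose. z 0 to 45 mm: round steel shroud 34 mm across; 45 to 150 mm (top end): flat-sided handle 36 mm (x) by 30 mm (y). About 0.2 kg. A thin nose sticks out 20 mm below the shoulder.
- nose (a joint): Spring nose of the wand, a steel rod 10 mm across: 0 fully out, grows as it is pressed in along the wand's axis, end stop at 0.012 m. Spring: 1.5 N to start, then 0.5 N per mm. The wand reads when the nose is pressed in at least 3 mm on the tag.
- nose_tip (a point): Centre of the nose's flat end; when out, 20 mm below the wand's origin along the wand's axis.
- stand: Fixed bench stand: block 90 x 90 x 30 mm high with a round cup on it, 46 mm across inside, widening to about 56 mm at its rim 72 mm above the table. Origin: centre of its underside, z up. The wand's shoulder rests on the cup floor 30 mm above the origin, the nose hanging free in a 24 mm hole. The wand may stand at any yaw.
- can: Bystander: upright aluminium can, 66 mm across, 170 mm high. Origin: centre of underside.
- reducer: Bystander: aluminium hose reducer standing on the table, 60 mm across, 45 mm high. Origin: centre of underside.
- mug: Bystander: white mug, 80 mm across, 90 mm high. Origin: centre of underside.
Things that resemble listed ones, but are neither listed nor needed, are in the scene too. What is meant by the wand is not green, orange or white, and is the larger of those in its own colour.

How it is judged (in metres and radians):
On the way, in this order (a step that is already met when the one before it is completed fails the run):
1. the upper drawer is out to its stop (at least 124 of 130 mm) (value of joint drawer above 0.124 m), for 0.3 s.
2. the wand's nose is pressed in at least 3 mm on the tag, its tip within 9 mm of the tag's axis either way, the wand square to the face within 12 degrees and still, for 0.8 s, the drawer out (value of joint nose above 0.003 m and contact force between wand and case above 0.8 N and x of nose_tip in the frame of slope between -0.009 and 0.009 m and y of nose_tip in the frame of slope between -0.009 and 0.009 m and angle between the z axis of wand and the z axis of slope, either way round below 0.21 rad and linear speed of wand below 0.03 m/s and value of joint drawer above 0.115 m), for 0.8 s.
At the end, for the whole second after the job is handed in: The wand stands upright (within 7 degrees) and at rest in its stand, nose down and free, shoulder on the cup floor (within 4 mm) and within 12 mm of the cup's centre; the upper drawer is still out at least 115 of 130 mm (horizontal distance between wand and stand below 0.012 m and z of wand in the frame of stand between 0.026 and 0.034 m and angle between wand's own z axis and vertical below 0.12 rad and linear speed of wand below 0.03 m/s and value of joint nose below 0.002 m and value of joint drawer above 0.115 m); the robot touches nothing.
It fails at once if the wand pushes on the unit with more than 15 N (contact force between wand and case above 15 N).
It fails at once if a bystander (can, reducer or mug) is shoved more than 40 mm or knocked over (distance of any of can, reducer, mug from where it was at the start of the episode above 0.04 m or angle between any of can, reducer, mug's own z axis and vertical above 0.5 rad).
It also fails if it takes over 70 s, if anything falls off the work surface, if the arm or the gripper's body presses on something with over 40 N, if the wrist force passes 120 N, or if a joint passes its speed limit or range.

## Working session

There is one attempt and no reset: what is moved stays moved. The work goes in short steps, Python scripts to look and compute and a tool call to move; the robot and the scene stay as the last step left them, time stands still between calls to the robot, and variables do not carry over. Pictures are saved under pics/ and viewed, at most 12 in all, crops included, and the job is handed in when it is done.

Besides the shell and the picture viewer there is one more tool, called after ">>>" by a JSON object that holds its "api" and its "payload", one argument or row to a line. apply_moves: Moves the arm, as the interface text tells. Its arguments: {"type":"object","properties":{"motion":{"type":"array","items":{"type":"object","properties":{"jaw":{"type":"number"},"xyz":{"type":"array","items":{"type":"number"}},"twist":{"type":"number"}}}},"grip_force":{"type":"number"}},"required":["motion"]}

```bash
ls; mkdir -p pics; cat > h.py <<'E'
import numpy as np,cv2
from workcell import sensors,camera,camera_params,bot
def cam(n):
    p=camera_params(n); im,d=camera(n); R=cv2.Rodrigues(np.array(p['rvec'],float))[0]
    return im,d,np.array(p['mtx']),R,np.array(p['tvec'],float).ravel()
def save(n,im): cv2.imwrite('pics/'+n+'.png',im[:,:,::-1])
def cloud(d,K,R,t):
    v,u=np.mgrid[:480,:640]; X=np.stack([(u-K[0,2])/K[0,0]*d,(v-K[1,2])/K[1,1]*d,d],-1)
    return (X-t)@R
E
python3 - <<'E'
from h import *
o=sensors.get_obs(); print(o, bot.tcp_to_tips)
for n in('scene','top'):
    im,d,K,R,t=cam(n); save(n+'0',im); np.savez(n+'0.npz',im=im,d=d,K=K,R=R,t=t); print(n,K,-R.T@t,R[2],(d>0).mean())
E
```

```text
pics
{'time': 0.0, 'q': array([-7.03580671e+01,  5.01221676e+00,  1.00338586e+01,  9.50980810e+01,
       -6.96263867e-04,  9.00002686e+01]), 'qd': array([ 0.02118589,  0.05178959,  0.06054806,  0.10252253, -0.02810463,
        0.06552532]), 'joint_efforts': array([ 8.29573437e-04, -5.20387745e+01,  4.64798069e+01,  1.62384025e-02,
        3.29591740e-05,  1.49703226e-05]), 'ee_pos': array([ 0.18480793, -0.51781114,  0.24756699]), 'tcp_rot': array([-1.79923561e+02,  6.96621550e-04,  1.96416652e+01]), 'wrist_force': array([-0.28308668, -0.14185106, -0.49470478]), 'torque': array([ 0.00838772, -0.03350172, -0.01477402]), 'grasp_force': 0.0, 'opening': 0.08522349639068232} 0.017
scene [[514.01878814   0.         319.96947546]
 [  0.         514.01878814 237.50847922]
 [  0.           0.           1.        ]] [ 1.20737014 -0.78391483  1.06286441] [-0.44077958  0.5553297  -0.70521081] 0.9876204427083334
top [[606.68269843   0.         323.54351166]
 [  0.         606.68269843 236.82430474]
 [  0.           0.           1.        ]] [ 0.38879133 -0.0297117   1.5856488 ] [ 0.1370113   0.00539744 -0.99055478] 0.9959016927083333
```

View pics/scene0.png

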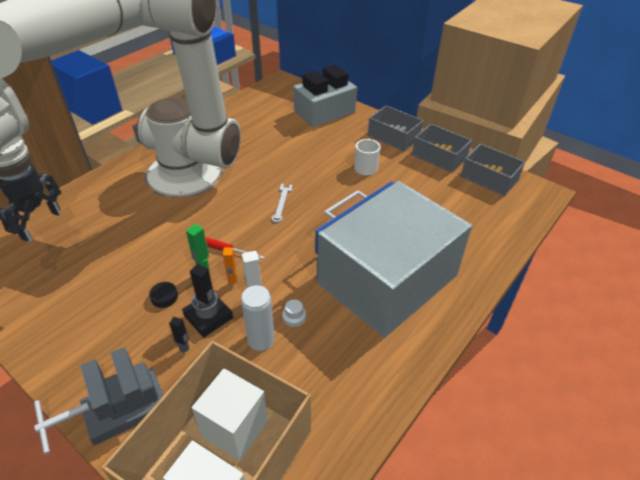

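View pics/top0.png

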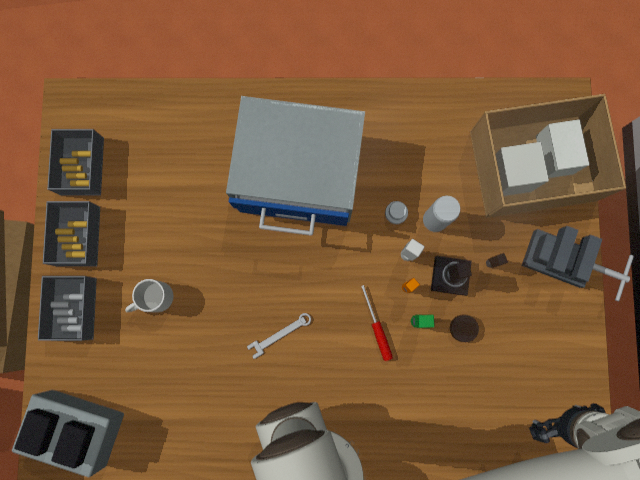

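The scene shows black wand in its stand at scene (203,285) / top (456,272). A smaller black one stands at scene (180,333) / top (497,260); green, orange and white ones are nearby. The cabinet's handle is at top (288,222). The wand meant is the large black one in the stand. Next I'll measure and make a confirming crop.

```bash
python3 - <<'E'
from h import *
T=np.load('top0.npz');S=np.load('scene0.npz')
P=cloud(T['d'],T['K'],T['R'],T['t']); Q=cloud(S['d'],S['K'],S['R'],S['t'])
for nm,X in(('top',P),('scene',Q)):
    m=(abs(X[...,2]-.19)<.006)&(X[...,0]>.3)&(X[...,1]>-.2)&(X[...,1]<.45)
    r=cv2.minAreaRect(X[m][:,:2].astype(np.float32)*1000); print(nm,'cab',r,np.median(X[m][:,2]))
    print(cv2.boxPoints(r).round(0).tolist())
def box(X,u0,u1,v0,v1,z0,z1):
    x=X[v0:v1,u0:u1].reshape(-1,3); return x[(x[:,2]>z0)&(x[:,2]<z1)]
for nm,b,z in(('handle',(250,325,205,245),(.145,.175)),('wandtop',(430,480,250,300),(.16,.20)),('cuprim',(430,480,250,300),(.06,.08)),('standblk',(425,480,250,300),(.02,.04)),('can',(415,470,190,240),(.16,.18)),('reducer',(380,412,195,228),(.03,.06)),('mug',(120,180,275,320),(.08,.1)),('white',(398,428,235,265),(.05,.2)),('orange',(400,422,275,295),(.05,.2)),('green',(408,438,310,332),(.05,.2)),('small',(483,510,250,270),(.03,.2))):
    x=box(P,*b,*z)
    if len(x)>4: print(nm,len(x),cv2.minAreaRect(x[:,:2].astype(np.float32)*1000),x[:,2].min().round(3),x[:,2].max().round(3))
x=box(Q,185,220,255,310,.16,.2); print('wand scene',len(x),x.min(0),x.max(0) ,cv2.minAreaRect(x[x[:,2]>.174][:,:2].astype(np.float32)*1000))
c=np.hstack([cv2.resize(S['im'][220:360,140:290],None,fx=2.6,fy=2.6),cv2.resize(T['im'][220:330,400:515],None,fx=3.3,fy=3.309)[:364]]); save('crop1',c); print(c.shape)
E
```

```text
top cab ((777.315185546875, 45.810272216796875), (300.6176452636719, 260.7027587890625), 82.5114517211914) 0.18964637880198598
[[628.0, -86.0], [887.0, -120.0], [926.0, 178.0], [668.0, 212.0]]
scene cab ((777.1879272460938, 45.80828857421875), (307.1754455566406, 259.13262939453125), 82.49897003173828) 0.19124563844226491
[[629.0, -90.0], [886.0, -123.0], [926.0, 181.0], [669.0, 215.0]]
handle 533 ((629.6221923828125, 68.04914855957031), (179.465087890625, 62.96604919433594), 84.35394287109375) 0.145 0.175
wandtop 220 ((508.62139892578125, -346.7715759277344), (36.407535552978516, 30.243553161621094), 12.237394332885742) 0.16 0.187
cuprim 155 ((503.2457275390625, -345.0820617675781), (62.12866973876953, 50.7153434753418), 31.892391204833984) 0.06 0.079
standblk 736 ((506.5406188964844, -349.4585266113281), (91.95440673828125, 91.3550796508789), 80.91009521484375) 0.02 0.04
can 542 ((654.496826171875, -312.822998046875), (60.329322814941406, 61.74477005004883), 11.701359748840332) 0.16 0.178
reducer 235 ((672.7434692382812, -211.98660278320312), (41.670204162597656, 42.599761962890625), 10.690750122070312) 0.03 0.054
mug 220 ((452.05194091796875, 409.9913024902344), (80.97805786132812, 79.00067138671875), 70.6796646118164) 0.08 0.096
white 316 ((560.6407470703125, -235.98033142089844), (35.93497085571289, 32.02848815917969), 57.620452880859375) 0.05 0.175
orange 156 ((476.3392639160156, -234.1921844482422), (23.69095230102539, 28.305147171020508), 43.79296875) 0.053 0.137
green 282 ((390.0860595703125, -258.2895202636719), (31.922216415405273, 36.85081100463867), 5.83645486831665) 0.05 0.179
small 198 ((538.5154418945312, -452.47784423828125), (26.068927764892578, 24.138294219970703), 17.528642654418945) 0.031 0.13
wand scene 259 [ 0.48908703 -0.36645607  0.16060902] [ 0.53007271 -0.33107506  0.18489043] ((509.61834716796875, -349.1409606933594), (37.617305755615234, 31.894521713256836), 9.708984375)
(364, 770, 3)
```

View pics/crop1.png

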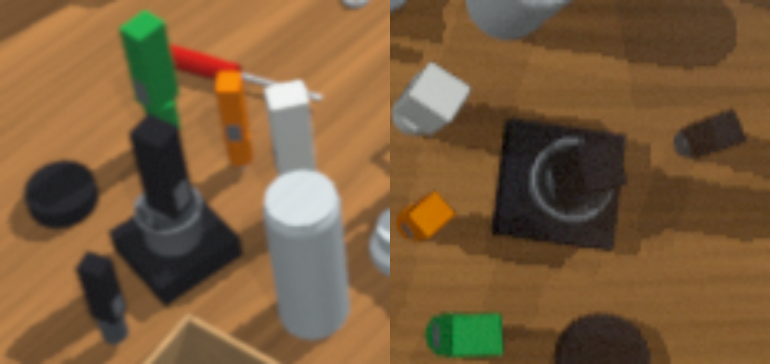

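The crop confirms it: the black wand standing in the cup, at crop left (160,160), is much larger than the black one at (100,290). The green, orange and white ones are ruled out by colour. Next is the handle.

```bash
cat >> h.py <<'E'
from scipy.spatial.transform import Rotation as Ro
def rel(xyz,yaw,o=None):
    "tool-frame shift mm and twist rad to world xyz(m), yaw(deg)"
    o=o or sensors.get_obs(); R=Ro.from_euler('xyz',o['tcp_rot'],degrees=True).as_matrix()
    dy=(yaw-o['tcp_rot'][2]+180)%360-180
    return (R.T@(np.array(xyz)-o['ee_pos'])*1000).round(1).tolist(), round(-np.radians(dy),3)
def st():
    o=sensors.get_obs(); print('t',round(o['time'],2),'p',o['ee_pos'].round(4),'r',o['tcp_rot'].round(2),'F',o['wrist_force'].round(1),'open',round(o['opening'],4),'g',round(o['grasp_force'],1),'q',o['q'].round(0)); return o
E
python3 - <<'E'
from h import *
c=np.array([787.5,45])/1000; a=np.radians(-7.6); cx=np.array([np.cos(a),np.sin(a)]); cy=np.array([-cx[1],cx[0]])
for n in('top0','scene0'):
    T=np.load(n+'.npz'); P=cloud(T['d'],T['K'],T['R'],T['t']).reshape(-1,3)
    l=np.c_[(P[:,:2]-c)@cx,(P[:,:2]-c)@cy,P[:,2]]*1000
    m=(l[:,0]>-200)&(l[:,0]<-160)&(abs(l[:,1])<90)&(l[:,2]>145)&(l[:,2]<172); x=l[m]
    b=x[abs(x[:,1])<45]
    print(n,len(x),x.min(0).round(),x.max(0).round(),'mid',np.median(b,0).round(1),'slope',np.polyfit(b[:,1],b[:,0],1))
    f=l[(l[:,0]>-150)&(l[:,0]<-125)&(abs(l[:,1])<170)&(l[:,2]>150)&(l[:,2]<186)]; print(' front',len(f),f.min(0).round(),f.max(0).round())
h=c-.177*cx; print(h); print(rel([h[0],h[1],.27],82.4))
E
```

```text
top0 300 [-190.  -66.  153.] [-160.   64.  171.] mid [-185.4   -0.2  163.8] slope [-2.78915427e-03 -1.85299411e+02]
 front 842 [-150. -144.  150.] [-127.  141.  186.]
scene0 198 [-193.  -68.  156.] [-160.   66.  171.] mid [-183.7   -0.9  164.9] slope [-5.72065806e-03 -1.84438992e+02]
 front 376 [-143. -147.  151.] [-128.  139.  186.]
[0.61205485 0.06840938]
([599.5, -408.6, -21.9], np.float64(-1.095))
```

>>> {"api": "apply_moves", "payload": {
  "motion": [
    {"xyz": [50, -34, -22], "twist": -0.1, "jaw": -0.1},
    {"xyz": [593, -411, -22], "twist": -1.095, "jaw": -0.1},
    {"xyz": [593, -411, -22], "twist": -1.095, "jaw": -0.1},
    {"xyz": [593, -411, -22], "twist": -1.095, "jaw": -0.1},
    {"xyz": [593, -411, -22], "twist": -1.095, "jaw": -0.1}
  ]
}}

```text
time: 0.72
ee_pos: [0.3657, -0.2655, 0.2697]
tcp_rot: [-180.0, -0.0, 68.7]
wrist_force: [1.0, 0.2, 0.3]
opening: 0.0388
grasp_force: 0.0
```

```bash
python3 -c "
from h import *
st();print(rel([.605,.0694,.27],82.4))"
```

```text
t 0.72 p [ 0.3657 -0.2655  0.2697] r [-180.     -0.     68.68] F [1.  0.2 0.3] open 0.0388 g 0.0 q [-36.  -8.  -0.  98.   0.  75.]
([399.0, 101.2, -0.3], np.float64(-0.24))
```

>>> {"api": "apply_moves", "payload": {
  "motion": [
    {"xyz": [399, 101, 0], "twist": -0.24, "jaw": -0.1},
    {"xyz": [399, 101, 0], "twist": -0.24, "jaw": -0.1},
    {"xyz": [399, 101, 0], "twist": -0.24, "jaw": -0.1},
    {"xyz": [399, 101, 0], "twist": -0.24, "jaw": -0.1},
    {"xyz": [399, 101, 0], "twist": -0.24, "jaw": -0.1}
  ]
}}

```text
time: 1.35
ee_pos: [0.5489, -0.012, 0.2697]
tcp_rot: [-180.0, 0.0, 82.1]
wrist_force: [1.5, -0.3, -0.5]
opening: 0.0383
grasp_force: 0.0
```

```bash
python3 -c "
from h import *
st();print(rel([.605,.0694,.27],82.4))"
```

```text
t 1.35 p [ 0.5489 -0.012   0.2697] r [-1.7999e+02  1.0000e-02  8.2100e+01] F [ 1.5 -0.3 -0.5] open 0.0383 g 0.0 q [-1.  5. 13. 98. -0. 97.]
([88.4, 44.4, -0.4], np.float64(-0.005))
```

>>> {"api": "apply_moves", "payload": {
  "motion": [
    {"xyz": [88, 44, 0], "twist": -0.005, "jaw": -0.1},
    {"xyz": [88, 44, 0], "twist": -0.005, "jaw": -0.1},
    {"xyz": [88, 44, 40], "twist": -0.005, "jaw": -0.1},
    {"xyz": [88, 44, 75], "twist": -0.005, "jaw": -0.1},
    {"xyz": [88, 44, 75], "twist": -0.005, "jaw": -0.1}
  ]
}}

```text
time: 1.98
ee_pos: [0.6024, 0.0671, 0.1918]
tcp_rot: [-179.7, 0.1, 82.4]
wrist_force: [-0.6, -0.1, 0.6]
opening: 0.0385
grasp_force: 0.0
```

```bash
python3 -c "
from h import *
st();im,d,K,R,t=cam('wrist');save('w1',im);print(rel([.605,.0694,.158],82.4))"
```

```text
t 1.98 p [0.6024 0.0671 0.1918] r [-1.7968e+02  8.0000e-02  8.2390e+01] F [-0.6 -0.1  0.6] open 0.0385 g 0.0 q [  6.  12.  12.  90.   0. 104.]
([2.6, 1.6, 36.3], np.float64(-0.0))
```

View pics/w1.png

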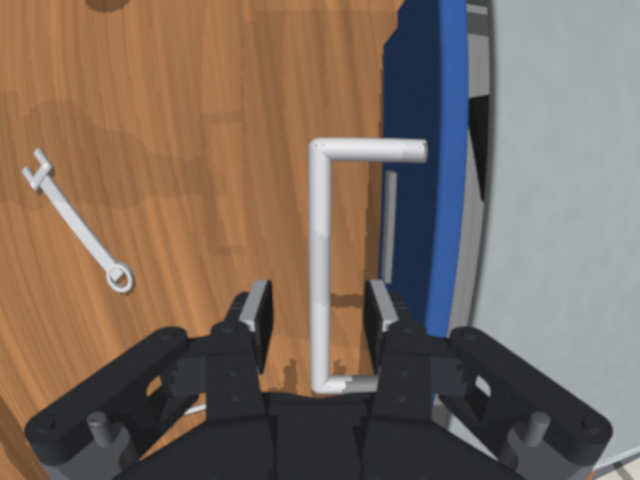

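The wrist view shows the bar vertical at column 320, rows 145–385, centred between the fingers. I'll descend and grip.

>>> {"api": "apply_moves", "payload": {
  "motion": [
    {"xyz": [2, 1, 34], "jaw": -0.1},
    {"xyz": [2, 1, 34], "jaw": -0.1},
    {"xyz": [2, 1, 34], "jaw": -1},
    {"xyz": [2, 1, 34], "jaw": -1},
    {"xyz": [2, 1, 34], "jaw": -1}
  ],
  "grip_force": 40
}}

```text
validation failed for argument at $.mo...
```

>>> {"api": "apply_moves", "payload": {
  "motion": [
    {"xyz": [2, 1, 34], "twist": 0, "jaw": -0.1},
    {"xyz": [2, 1, 34], "twist": 0, "jaw": -0.1},
    {"xyz": [2, 1, 34], "twist": 0, "jaw": -1},
    {"xyz": [2, 1, 34], "twist": 0, "jaw": -1},
    {"xyz": [2, 1, 34], "twist": 0, "jaw": -1}
  ],
  "grip_force": 40
}}

```text
time: 2.65
ee_pos: [0.6054, 0.0689, 0.1632]
tcp_rot: [179.9, -0.0, 82.4]
wrist_force: [-3.3, 0.3, 6.9]
opening: 0.0082
grasp_force: 39.1
```

>>> {"api": "apply_moves", "payload": {
  "motion": [
    {"xyz": [0, -20, 0], "twist": 0, "jaw": -1},
    {"xyz": [0, -50, 0], "twist": 0, "jaw": -1},
    {"xyz": [0, -80, 0], "twist": 0, "jaw": -1},
    {"xyz": [0, -110, 0], "twist": 0, "jaw": -1},
    {"xyz": [0, -129, 0], "twist": 0, "jaw": -1}
  ]
}}

```text
time: 3.28
ee_pos: [0.4801, 0.0855, 0.1635]
tcp_rot: [179.4, -0.0, 82.3]
wrist_force: [88.8, -15.5, -30.4]
opening: 0.0083
grasp_force: 46.6
```

>>> {"api": "apply_moves", "payload": {
  "motion": [
    {"xyz": [0, -2, 0], "twist": 0, "jaw": -1},
    {"xyz": [0, -4, 0], "twist": 0, "jaw": -1},
    {"xyz": [0, -4, 0], "twist": 0, "jaw": -1}
  ]
}}

```text
time: 3.65
ee_pos: [0.4807, 0.0854, 0.1639]
tcp_rot: [178.9, 0.0, 82.3]
wrist_force: [38.8, -9.4, -7.9]
opening: 0.0081
grasp_force: 41.5
```

>>> {"api": "apply_moves", "payload": {
  "motion": [
    {"xyz": [0, 2, 0], "twist": 0, "jaw": -0.1},
    {"xyz": [0, 2, 0], "twist": 0, "jaw": -0.1},
    {"xyz": [0, 2, -10], "twist": 0, "jaw": -0.1},
    {"xyz": [0, 2, -60], "twist": 0, "jaw": -0.1},
    {"xyz": [0, 2, -110], "twist": 0, "jaw": -0.1}
  ]
}}

```text
time: 4.28
ee_pos: [0.4746, 0.0864, 0.2728]
tcp_rot: [-180.0, -0.0, 82.4]
wrist_force: [0.7, 0.7, 0.8]
opening: 0.0382
grasp_force: 0.0
```

```bash
python3 - <<'E'
from h import *
st()
a=np.radians(-7.6); cx=np.array([np.cos(a),np.sin(a)]); cy=np.array([-cx[1],cx[0]]); c=np.array([.7875,.045])-.007*cx
for n in('top','scene','wrist'):
    im,d,K,R,t=cam(n); np.savez(n+'1.npz',im=im,d=d,K=K,R=R,t=t)
    if n!='wrist':
        P=cloud(d,K,R,t).reshape(-1,3); l=np.c_[(P[:,:2]-c)@cx,(P[:,:2]-c)@cy,P[:,2]]*1000
        f=l[(l[:,0]>-285)&(l[:,0]<-235)&(abs(l[:,1])<140)&(l[:,2]>176)&(l[:,2]<187)]; print(n,'front top',len(f),f.min(0).round(),f.max(0).round(),np.median(f,0).round(1))
    save(n+'1',im)
I=np.load('top1.npz')['im'][150:290,200:400];J=np.load('scene1.npz')['im'][140:300,270:430]
W=np.load('wrist1.npz')['im']
c=np.zeros((600,800,3),np.uint8); c[:260,:371]=cv2.resize(I,(371,260)); c[260:600,:340]=cv2.resize(J,(340,340)); c[:330,371:]=cv2.resize(W,(429,330)); save('c2',c)
E
```

```text
t 4.28 p [0.4746 0.0864 0.2728] r [-179.98   -0.     82.39] F [0.7 0.7 0.8] open 0.0382 g 0.0 q [ 10.  -4.   4.  98.   0. 108.]
top front top 244 [-256. -140.  176.] [-243.  -25.  187.] [-249.7  -82.5  181.3]
scene front top 407 [-260. -139.  176.] [-241.  139.  187.] [-248.4   -8.   182.2]
```

View pics/c2.png

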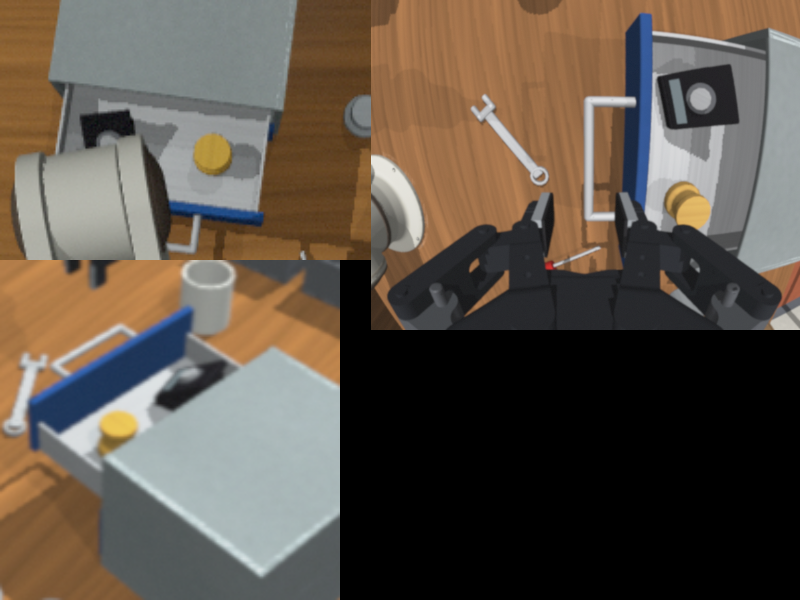

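The combined picture shows the black unit with its round stud at wrist crop (700,98) and the brass coupling at (688,203). The sloping face looks towards the drawer front. Next: measure the unit and check the drawer's travel.

```bash
cat >> h.py <<'E'
def fcloud(d,K,R,t):
    v,u=np.mgrid[:480,:640]; x=(u-K[0,2])/K[0,0]; y=(v-K[1,2])/K[1,1]; th=np.hypot(x,y)+1e-9; s=np.tan(th)/th
    return (np.stack([x*s*d,y*s*d,d],-1)-t)@R
E
python3 - <<'E'
from h import *
a=np.radians(-7.6); cx=np.array([np.cos(a),np.sin(a)]); cy=np.array([-cx[1],cx[0]]); c=np.array([.7875,.045])-.007*cx
for n in('top0','scene0','top1','scene1'):
    D=np.load(n+'.npz'); P=cloud(*[D[k] for k in('d','K','R','t')]).reshape(-1,3); im=D['im'].reshape(-1,3).astype(int)
    l=np.c_[(P[:,:2]-c)@cx,(P[:,:2]-c)@cy,P[:,2]]*1000
    m=(im[:,2]>im[:,0]+30)&(abs(l[:,2]-182)<3)&(abs(l[:,1])<140)&(l[:,0]<-100)&(l[:,0]>-300); print(n,m.sum(),np.percentile(l[m,0],[5,50,95]).round(1))
D=np.load('wrist1.npz'); print(D['K'],-D['R'].T@D['t'])
P=fcloud(*[D[k] for k in('d','K','R','t')]); im=D['im'].astype(int)
l=np.stack([(P[...,:2]-c)@cx,(P[...,:2]-c)@cy,P[...,2]],-1)*1000
br=im.max(2)
ind=(l[...,0]>-246)&(l[...,0]<-100)&(abs(l[...,1])<135)
dark=ind&(br<70)&(l[...,2]>112)&(l[...,2]<185)
n,lab,s,cc=cv2.connectedComponentsWithStats(dark.astype(np.uint8)); k=1+s[1:,4].argmax(); print(s[k],cc[k])
x,y,w,h=s[k][:4]; print('floor',np.median(l[ind&(l[...,2]<112)&(l[...,2]>95)],0))
pts=P[lab==k]
# RANSAC plane by slope
from numpy.linalg import svd
rng=np.random.default_rng(0); best=None
for _ in range(300):
    q=pts[rng.choice(len(pts),3)]; nn=np.cross(q[1]-q[0],q[2]-q[0]); 
    if np.linalg.norm(nn)<1e-7: continue
    nn/=np.linalg.norm(nn); i=abs((pts-q[0])@nn)<.0015
    if best is None or i.sum()>best.sum(): best=i
q=pts[best]; m0=q.mean(0); nv=svd(q-m0)[2][2]; nv*=np.sign(nv[2])
print('plane',best.sum(),len(pts),nv,'tilt',np.degrees(np.arccos(nv[2])),'yaw of -n',np.degrees(np.arctan2(-nv[1],-nv[0])),m0)
roi=np.zeros_like(dark); roi[y:y+h,x:x+w]=1
hh=(P-m0)@nv*1000
for lo in range(-4,26,2): print(lo,((hh>=lo)&(hh<lo+2)&roi).sum(),end=' ')
crop=D['im'][y-10:y+h+10,x-10:x+w+10]; print(crop.shape); np.savez('case.npz',nv=nv,m0=m0,box=s[k])
g=crop[:,:,0]; hz=hh[y-10:y+h+10,x-10:x+w+10]
print(); print(np.c_[g[::5,::6].astype(int)]); print(hz[::5,::6].round(0).astype(int))
E
```

```text
top0 399 [-133.  -127.4 -122. ]
scene0 269 [-132.5 -127.  -122.2]
top1 163 [-255.1 -250.1 -245.1]
scene1 275 [-255.2 -248.8 -243.6]
[[371.64829954   0.         318.1298297 ]
 [  0.         371.64829954 233.59647228]
 [  0.           0.           1.        ]] [0.48436315 0.15484448 0.40232209]
[ 428   94  121   94 6293] [494.81296679 140.84538376]
floor [-176.04070719   -1.70043136  104.51226333]
plane 5532 6293 [-0.57279325 -0.06882703  0.8168052 ] tilt 35.23375096112217 yaw of -n 6.851829574175324 [0.61673994 0.13653051 0.14974001]
-4 222 -2 3308 0 4558 2 187 4 168 6 575 8 40 10 0 12 0 14 0 16 0 18 0 20 0 22 0 24 0 (114, 141, 3)

[[ 60 145 146 145 145 142 143 139 144 144 145 127 127 123 121 124 122 122
  123 122 124 123 121 123]
 [ 61 146 146 146 141 126 130 126 144 143 144 129 125 124 123 125 122 123
  122 121 125 123 122 121]
 [ 58 145 146 133 128 124 128 128 126 124 131 129 125 123 122 123 116 104
   80  54 121 123 121 122]
 [ 61 144 132 128 127 125 130 127 127 125 121 109  79  48  40  39  34  35
   37  37  98 124 123 122]
 [ 62 149 130 128 126 124 119  89  57  40  36  33  35  36
[... 3486 characters left out ...]
-9 -10 -15  -3   1   1   1   1   0  -1   1   2   1   1   2  -1  -1
    0   0   0   1 -82 -85]
 [ 68  -8 -11 -16  -2  -1   0   1   0   0   1   1   0   0   1   1   0   0
    0  -1   0  -1 -80 -84]
 [ -5  -8 -12 -14  -3   0  -1   1   0   2  -1   0   1   0   0  -1  -1  -1
    1   1   0  -1 -79 -83]
 [ -5  -6 -10 -14  -7  -1   2   0   0  -1   0  -1   0  -1   0  -1   0   0
    1   1   1  -1 -79 -85]
 [ -3  -7 -10 -12  -9  -1   0   0   0   0   0  -1   0 -46 -49 -51 -57 -59
  -62 -68 -70 -75 -78 -83]
 [ -4  -9 -10 -12 -15 -19 -22 -25 -29 -33 -34 -38 -42 -44 -48 -53 -55 -59
  -63 -68 -70 -75 -79 -84]
 [ -4  -6  -8 -11 -16 -18 -22 -24 -28 -32 -35 -38 -41 -43 -49 -51 -56 -58
  -61 -67 -69 -75 -80 -82]]
```

The drawer face moved about 122–126 mm from a slightly open start, and the pull met the stop. The unit: slope 35.2°, yaw 6.85°, stud about 7 mm proud. Next I'll get the stud centre and the shift to the wand.

```bash
python3 - <<'E'
from h import *
D=np.load('wrist1.npz');C=np.load('case.npz');nv=C['nv'];m0=C['m0'];x,y,w,h=C['box']
P=fcloud(*[D[k] for k in('d','K','R','t')]); im=D['im'].astype(int).max(2); hh=(P-m0)@nv*1000
m=np.zeros(im.shape,bool); m[y:y+h,x:x+w]=1; m&=(hh>3.5)&(hh<10)&(im>140)
n,lab,s,cc=cv2.connectedComponentsWithStats(m.astype(np.uint8)); k=1+s[1:,4].argmax(); m=lab==k
q=P[m]; ct=q.mean(0); ey=np.cross([0,0,1],-nv*[1,1,0]); ey/=np.linalg.norm(ey); ex=np.cross(ey,nv)
print(s[k],'h',np.median(hh[m]),'top',ct,'ext',np.ptp((q-ct)@ex),np.ptp((q-ct)@ey),'ey',ey)
# middle of the face
f=np.zeros(im.shape,bool); f[y:y+h,x:x+w]=1; f&=abs(hh)<2; F=P[f]-m0; a=np.c_[F@ex,F@ey]*1000
r=cv2.minAreaRect(a.astype(np.float32)); mid=m0+ex*r[0][0]/1e3+ey*r[0][1]/1e3; print('face',r,mid,'stud axis at face',ct-nv*np.median(hh[m])/1e3)
np.savez('tag.npz',ct=ct,nv=nv,ex=ex,ey=ey)
o=st(); print(rel([.509,-.348,.28],-169))
E
```

```text
Traceback (most recent call last):
ValueError: too many values to unpack (expected 4)
```

```bash
python3 - <<'E'
from h import *
D=np.load('wrist1.npz');C=np.load('case.npz');nv=C['nv'];m0=C['m0'];x,y,w,h=C['box'][:4]
P=fcloud(*[D[k] for k in('d','K','R','t')]); im=D['im'].astype(int).max(2); hh=(P-m0)@nv*1000
m=np.zeros(im.shape,bool); m[y:y+h,x:x+w]=1; m&=(hh>3.5)&(hh<10)&(im>140)
n,lab,s,cc=cv2.connectedComponentsWithStats(m.astype(np.uint8)); k=1+s[1:,4].argmax(); m=lab==k
q=P[m]; ct=q.mean(0); ey=np.cross([0,0,1],-nv*[1,1,0]); ey/=np.linalg.norm(ey); ex=np.cross(ey,nv)
print(s[k],'h',np.median(hh[m]),'top',ct,'ext',np.ptp((q-ct)@ex),np.ptp((q-ct)@ey),'ey',ey)
f=np.zeros(im.shape,bool); f[y:y+h,x:x+w]=1; f&=abs(hh)<2; F=P[f]-m0; a=np.c_[F@ex,F@ey]*1000
r=cv2.minAreaRect(a.astype(np.float32)); mid=m0+ex*r[0][0]/1e3+ey*r[0][1]/1e3; print('face',r,mid,'stud axis at face',ct-nv*np.median(hh[m])/1e3)
np.savez('tag.npz',ct=ct,nv=nv,ex=ex,ey=ey)
o=st(); print(rel([.509,-.348,.28],-169))
E
```

```text
[476 128  32  32 768] h 6.620535763554519 top [0.60945428 0.13501703 0.15258727] ext 0.023502726989848795 0.023155763500243783 ey [-0.11930215  0.99285799  0.        ]
face ((-7.203418731689453, -0.9107666015625), (84.90544891357422, 64.31010437011719), 0.1943889707326889) [0.61100683 0.1349243  0.14558426] stud axis at face [0.61324648 0.1354727  0.14717958]
t 4.42 p [0.4759 0.0866 0.2743] r [ 1.7973e+02 -9.0000e-02  8.2400e+01] F [ 0.8  0.4 -1.5] open 0.0383 g 0.0 q [ 10.  -4.   4.  98.   0. 108.]
([-426.4, 90.4, -5.9], np.float64(-1.895))
```

>>> {"api": "apply_moves", "payload": {
  "motion": [
    {"xyz": [-60, 13, -6], "twist": -0.18, "jaw": 0.4},
    {"xyz": [-426, 90, -6], "twist": -1.895, "jaw": 0.4},
    {"xyz": [-426, 90, -6], "twist": -1.895, "jaw": 0.4},
    {"xyz": [-426, 90, -6], "twist": -1.895, "jaw": 0.4},
    {"xyz": [-426, 90, -6], "twist": -1.895, "jaw": 0.4}
  ]
}}

```text
time: 5.05
ee_pos: [0.4969, -0.1918, 0.2761]
tcp_rot: [-180.0, -0.1, 130.2]
wrist_force: [0.1, 0.8, -0.8]
opening: 0.06
grasp_force: 0.0
```

```bash
python3 -c "
from h import *
st();print(rel([.509,-.348,.28],-169))"
```

```text
t 5.05 p [ 0.4969 -0.1918  0.2761] r [-1.7998e+02 -6.0000e-02  1.3024e+02] F [ 0.1  0.8 -0.8] open 0.06 g 0.0 q [-21.   3.  11.  98.   0.  29.]
([-127.1, -91.7, -4.0], np.float64(-1.06))
```

>>> {"api": "apply_moves", "payload": {
  "motion": [
    {"xyz": [-127, -92, -4], "twist": -1.06, "jaw": 0.4},
    {"xyz": [-127, -92, -4], "twist": -1.06, "jaw": 0.4},
    {"xyz": [-127, -92, -4], "twist": -1.06, "jaw": 0.4},
    {"xyz": [-127, -92, -4], "twist": -1.06, "jaw": 0.4},
    {"xyz": [-127, -92, -4], "twist": -1.06, "jaw": 0.4}
  ]
}}

```text
time: 5.68
ee_pos: [0.5078, -0.3471, 0.2795]
tcp_rot: [179.9, -0.1, -176.7]
wrist_force: [1.0, 1.1, 0.3]
opening: 0.0601
grasp_force: 0.0
```

```bash
python3 -c "
from h import *
st();print(rel([.509,-.348,.28],-169))
D=cam('wrist');im,d=D[:2];P=fcloud(*D[1:]);save('w3',im)
m=(abs(P[...,2]-.181)<.007)&(abs(P[...,0]-.509)<.04)&(abs(P[...,1]+.348)<.04)
print(m.sum(),cv2.minAreaRect((P[m][:,:2]*1000).astype(np.float32)),np.median(P[m],0))
b=(abs(P[...,2]-.03)<.005)&(abs(P[...,0]-.506)<.07)&(abs(P[...,1]+.348)<.07)
print('blk',cv2.minAreaRect((P[b][:,:2]*1000).astype(np.float32)))
r=(abs(P[...,2]-.072)<.003)&(abs(P[...,0]-.506)<.05)&(abs(P[...,1]+.348)<.05);print('rim',cv2.minEnclosingCircle((P[r][:,:2]*1000).astype(np.float32)),r.sum())
"
```

```text
t 5.67 p [ 0.5078 -0.3471  0.2795] r [ 1.7991e+02 -1.0000e-01 -1.7673e+02] F [1.  1.1 0.3] open 0.0601 g 0.0 q [-34.  15.  26. 100.   0. -38.]
([-1.1, -1.0, -0.5], np.float64(-0.135))
2499 ((507.3498840332031, -347.53466796875), (37.12354278564453, 29.93254852294922), 10.315614700317383) [ 0.50598777 -0.34754053  0.17931387]
blk ((504.8420715332031, -349.5539245605469), (90.9188461303711, 90.61967468261719), 81.79257202148438)
rim ((504.98529052734375, -349.6402893066406), 31.84032440185547) 679
```

>>> {"api": "apply_moves", "payload": {
  "motion": [
    {"xyz": [0, 0, 10], "twist": -0.123, "jaw": 0.4},
    {"xyz": [0, 0, 60], "twist": -0.123, "jaw": 0.4},
    {"xyz": [0, 0, 110], "twist": -0.123, "jaw": 0.4},
    {"xyz": [0, 0, 124], "twist": -0.123, "jaw": 0.4},
    {"xyz": [0, 0, 124], "twist": -0.123, "jaw": 0.4}
  ]
}}

```text
time: 6.35
ee_pos: [0.508, -0.3464, 0.1568]
tcp_rot: [180.0, -0.0, -170.0]
wrist_force: [0.5, 0.3, 1.5]
opening: 0.06
grasp_force: 0.0
```

>>> {"api": "apply_moves", "payload": {
  "motion": [
    {"xyz": [0, 0, 0], "twist": 0, "jaw": -1},
    {"xyz": [0, 0, 0], "twist": 0, "jaw": -1},
    {"xyz": [0, 0, 0], "twist": 0, "jaw": -1},
    {"xyz": [0, 0, 0], "twist": 0, "jaw": -1}
  ],
  "grip_force": 25
}}

```text
time: 6.85
ee_pos: [0.509, -0.3471, 0.159]
tcp_rot: [-179.9, 0.1, -170.0]
wrist_force: [-0.6, -0.5, 6.8]
opening: 0.03
grasp_force: 26.6
```

>>> {"api": "apply_moves", "payload": {
  "motion": [
    {"xyz": [0, -2, -14], "twist": 0, "jaw": -1},
    {"xyz": [4, -2, -28], "twist": 0, "jaw": -1},
    {"xyz": [14, -2, -28], "twist": 0, "jaw": -1},
    {"xyz": [24, -2, -29], "twist": 0, "jaw": -1},
    {"xyz": [35, -2, -29], "twist": 0, "jaw": -1}
  ]
}}

```text
time: 7.48
ee_pos: [0.4733, -0.3549, 0.1855]
tcp_rot: [180.0, 0.0, -170.0]
wrist_force: [2.1, -0.8, -1.8]
opening: 0.0299
grasp_force: 25.0
```

```bash
cat >> h.py <<'E'
def wand(verbose=True):
    "wand pose from scene+top clouds: dark points near the gripper, below tips"
    o=sensors.get_obs(); g=o['ee_pos']; out=[]
    for n in('scene','top'):
        im,d,K,R,t=cam(n); P=cloud(d,K,R,t); out.append((im,P))
    return o,out
E
python3 - <<'E'
from h import *
o=st(); im,d,K,R,t=cam('scene'); save('s4',im)
p=R@o['ee_pos']+t; p=K@(p/p[2]); print(p)
u,v=int(p[0]),int(p[1]); save('c4',cv2.resize(im[v-70:v+110,u-100:u+100],None,fx=3,fy=3))
E
```

```text
t 7.47 p [ 0.4733 -0.3549  0.1855] r [ 1.8000e+02  1.0000e-02 -1.6999e+02] F [ 2.1 -0.8 -1.8] open 0.0299 g 25.0 q [-37.  10.   9.  89.   0. -47.]
[185.35288588 262.93519515   1.        ]
```

View pics/c4.png

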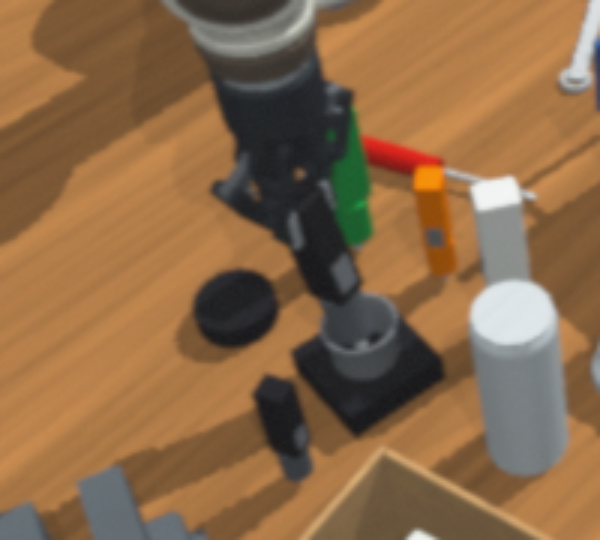

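The wand at crop (325,250) tilts in the grip as the cup rim holds it back, with low force. I'll continue the pivot to about 35°, then lift out and measure.

>>> {"api": "apply_moves", "payload": {
  "motion": [
    {"xyz": [11, 0, 1], "twist": 0, "jaw": -1},
    {"xyz": [21, 0, 2], "twist": 0, "jaw": -1},
    {"xyz": [31, 0, 5], "twist": 0, "jaw": -1},
    {"xyz": [41, 0, 9], "twist": 0, "jaw": -1},
    {"xyz": [51, 0, 13], "twist": 0, "jaw": -1}
  ]
}}

```text
time: 8.15
ee_pos: [0.4233, -0.3637, 0.1725]
tcp_rot: [-180.0, 0.0, -170.0]
wrist_force: [2.2, 0.8, -1.5]
opening: 0.0299
grasp_force: 24.9
```

>>> {"api": "apply_moves", "payload": {
  "motion": [
    {"xyz": [0, 0, 0], "twist": 0, "jaw": -1},
    {"xyz": [0, 0, -30], "twist": 0, "jaw": -1},
    {"xyz": [0, 0, -80], "twist": 0, "jaw": -1},
    {"xyz": [0, 0, -110], "twist": 0, "jaw": -1},
    {"xyz": [0, 0, -110], "twist": 0, "jaw": -1}
  ],
  "grip_force": 80
}}

```text
time: 8.78
ee_pos: [0.4241, -0.3641, 0.2844]
tcp_rot: [-179.9, 0.1, -170.0]
wrist_force: [0.1, -0.2, -3.9]
opening: 0.0292
grasp_force: 80.7
```

```bash
python3 - <<'E'
from h import *
o=st(); g=o['ee_pos']
im,d,K,R,t=cam('scene'); P=cloud(d,K,R,t)
p=R@g+t; p=K@(p/p[2]); print(p); u,v=int(p[0]),int(p[1]); s=(slice(v-80,v+120),slice(u-110,u+110))
c1=cv2.resize(im[s],None,fx=2.5,fy=2.5)
w,dw,Kw,Rw,tw=cam('wrist'); np.savez('wrist5.npz',im=w,d=dw,K=Kw,R=Rw,t=tw); np.savez('scene5.npz',im=im,d=d,K=K,R=R,t=t,g=g)
c=np.zeros((500,800,3),np.uint8); c[:,:550]=c1; c[:188,550:]=cv2.resize(w,(250,188)); save('c5',c)
# points of wand: within the tool y slab, below g
Rt=Ro.from_euler('xyz',o['tcp_rot'],degrees=True).as_matrix()
for n,X in(('scene',P),('wrist',fcloud(dw,Kw,Rw,tw))):
    L=(X.reshape(-1,3)-g)@Rt*1000
    m=(abs(L[:,1])<19)&(L[:,2]>22)&(L[:,2]<150)&(abs(L[:,0])<120); L=L[m]
    # by z slices
    print(n,len(L))
    for z in range(25,140,10):
        q=L[abs(L[:,2]-z)<5]
        if len(q)>3: print(z,len(q),q[:,0].min().round(1),np.median(q[:,0]).round(1),q[:,0].max().round(1),'y',q[:,1].min().round(1),q[:,1].max().round(1))
E
```

```text
t 8.78 p [ 0.4241 -0.3641  0.2844] r [-1.7986e+02  5.0000e-02 -1.6999e+02] F [ 0.1 -0.2 -3.9] open 0.0292 g 80.7 q [-41.   7.  16.  99.  -0. -51.]
[159.43110791 224.33553528   1.        ]
scene 707
25 85 -50.3 -42.9 -4.4 y -17.1 12.6
35 96 -55.8 -47.9 -9.7 y -16.5 13.9
45 104 -64.7 -55.5 -16.3 y -17.1 14.1
55 83 -66.9 -59.9 -21.1 y -17.4 14.5
65 91 -75.8 -65.1 -27.6 y -17.0 13.0
75 79 -81.1 -71.6 -37.6 y -18.3 11.6
85 76 -88.8 -78.9 -47.7 y -18.6 12.3
95 62 -91.3 -82.6 -53.1 y -18.0 14.0
105 11 -89.4 -82.9 -63.7 y -16.1 1.6
115 20 -93.0 -87.9 -79.1 y -4.6 5.6
wrist 0
```

View pics/c5.png

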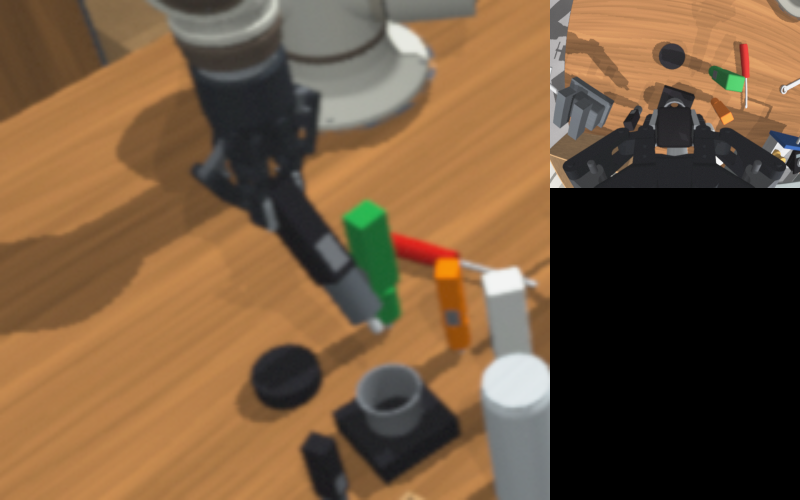

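```bash
python3 - <<'E'
from h import *
from scipy.optimize import least_squares
D=np.load('scene5.npz'); o=sensors.get_obs(); g=D['g']; Rt=Ro.from_euler('xyz',[180,0,-170],degrees=True).as_matrix()
P=cloud(D['d'],D['K'],D['R'],D['t']); L=(P.reshape(-1,3)-g)@Rt*1000; br=D['im'].reshape(-1,3).max(1)
m=(abs(L[:,1])<20)&(L[:,2]>20)&(L[:,2]<150)&(L[:,0]>-120)&(L[:,0]<0); L=L[m]; br=br[m]
def frame(th,x0,y0,al): # axis through (x0,y0,0)
    d=np.array([-np.sin(th)*np.cos(al),np.sin(al),np.cos(th)*np.cos(al)]); return d,np.array([x0,y0,0.])
def parts(p):
    d,c=frame(*p); V=L-c; s=V@d; n=np.cross([0,1,0],d); n/=np.linalg.norm(n); yy=np.cross(d,n); return s,V@n,V@yy
p=np.array([np.radians(33),0,0,0])
def res(p):
    s,a,b=parts(p); r=np.hypot(a,b)
    hand=(s<78); e=np.where(hand,np.where(abs(b)<13.5,abs(a)-18,0),np.where(s<125,r-17,r-5))
    e=np.where((s>76)&(s<86)|((s>122)&(s<131)),0,e)
    return e
for ls in(3,2):
    q=least_squares(res,p,loss='soft_l1',f_scale=1.); p=q.x
print(np.degrees(p[[0,3]]),p[1:3],np.median(abs(q.fun)))
s,a,b=parts(p); print('smax',np.percentile(s,[98,99.5,100]), 'shoulder?')
r=np.hypot(a,b)
for z in range(20,160,6):
    k=abs(s-z)<3
    if k.sum(): print(z,k.sum(),'a',a[k].min().round(1),np.median(a[k]).round(1),a[k].max().round(1),'b',b[k].min().round(1),b[k].max().round(1),'r',np.median(r[k]).round(1),'br',np.median(br[k]))
E
```

```text
[35.6086166   0.03775635] [-2.85032133 -0.1417725 ] 0.3755916638410812
smax [139.58931458 145.36355273 147.62017988] shoulder?
20 3 a 4.7 8.5 11.6 b -14.7 -14.5 r 16.8 br 60.0
26 11 a 2.3 7.9 14.7 b -17.0 -13.5 r 17.7 br 69.0
32 14 a -12.7 2.8 14.3 b -16.4 -13.3 r 16.6 br 32.0
38 29 a -20.2 -12.4 14.5 b -17.0 14.5 r 17.8 br 40.0
44 50 a -22.0 -17.5 14.8 b -16.0 12.6 r 19.4 br 54.0
50 53 a -22.5 -16.5 14.7 b -16.1 12.0 r 19.9 br 83.0
56 52 a -23.1 -16.6 14.1 b -17.1 14.1 r 18.9 br 80.5
62 46 a -20.9 -16.9 14.7 b -17.4 13.8 r 19.9 br 77.5
68 52 a -21.7 -17.8 11.0 b -16.7 12.7 r 19.7 br 79.0
74 49 a -22.0 -16.2 13.5 b -16.6 14.5 r 19.5 br 57.0
80 44 a -22.2 -16.2 12.5 b -16.3 13.2 r 18.5 br 47.5
86 37 a -17.7 -13.1 10.3 b -17.0 10.0 r 16.8 br 78.0
92 43 a -19.5 -14.1 10.1 b -18.4 12.9 r 16.9 br 88.0
98 37 a -21.1 -13.0 1.2 b -18.0 11.5 r 16.9 br 90.0
104 40 a -20.8 -13.1 12.2 b -18.7 10.6 r 16.9 br 89.5
110 37 a -17.7 -11.7 3.1 b -17.6 12.1 r 16.8 br 89.0
116 37 a -20.0 -12.6 9.3 b -17.7 9.5 r 16.6 br 92.0
122 39 a -18.8 -12.1 4.3 b -18.2 12.1 r 16.1 br 92.0
128 21 a -18.0 -12.2 3.2 b -17.1 13.8 r 16.1 br 96.0
134 10 a -8.4 -2.3 3.4 b -5.6 5.4 r 4.8 br 129.0
140 10 a -9.0 -2.2 4.0 b -4.8 0.9 r 4.6 br 152.0
146 8 a -6.3 -3.2 0.7 b -4.5 3.2 r 4.5 br 156.0
```

Fit: the wand leans 35.6°, and the nose tip sits at tool (−89, 0, +120) mm, with shroud and nose lengths consistent. Now up and across.

```bash
python3 -c "
from h import *
st();print(rel([.4867,.1203,.35],-173.15))"
```

```text
t 8.88 p [ 0.4237 -0.3636  0.2813] r [ 1.7994e+02 -9.0000e-02 -1.6998e+02] F [ 0.4 -0.3 -2.3] open 0.0291 g 80.7 q [-41.   7.  16.  99.  -0. -51.]
([-146.1, 465.7, -68.4], np.float64(0.055))
```

>>> {"api": "apply_moves", "payload": {
  "motion": [
    {"xyz": [0, 0, -35], "twist": 0, "jaw": -1},
    {"xyz": [-5, 15, -68], "twist": 0.01, "jaw": -1},
    {"xyz": [-17, 55, -68], "twist": 0.02, "jaw": -1},
    {"xyz": [-32, 105, -68], "twist": 0.04, "jaw": -1},
    {"xyz": [-49, 155, -68], "twist": 0.055, "jaw": -1}
  ],
  "grip_force": 100
}}

```text
time: 9.5
ee_pos: [0.4448, -0.2011, 0.3486]
tcp_rot: [179.9, -0.2, -173.2]
wrist_force: [1.9, -0.1, -1.8]
opening: 0.0287
grasp_force: 100.3
```

>>> {"api": "apply_moves", "payload": {
  "motion": [
    {"xyz": [-16, 50, 0], "twist": 0, "jaw": -1},
    {"xyz": [-32, 100, 0], "twist": 0, "jaw": -1},
    {"xyz": [-48, 150, 0], "twist": 0, "jaw": -1},
    {"xyz": [-64, 200, 0], "twist": 0, "jaw": -1},
    {"xyz": [-76, 240, 0], "twist": 0, "jaw": -1}
  ]
}}

```text
time: 10.12
ee_pos: [0.4917, 0.0468, 0.3486]
tcp_rot: [-180.0, -0.2, -173.1]
wrist_force: [0.7, -0.0, -3.4]
opening: 0.0291
grasp_force: 100.2
```

```bash
python3 -c "
from h import *
st();print(rel([.4867,.1203,.35],-173.15))"
```

```text
t 10.12 p [0.4917 0.0468 0.3486] r [-179.99   -0.18 -173.08] F [ 0.7 -0.  -3.4] open 0.0291 g 100.2 q [  5.   1.  17. 107.  -0.  -1.]
([-3.9, 73.6, -1.4], np.float64(0.001))
```

Over to the pre-approach point 60 mm off the tag, then re-measure the wand in the grip.

>>> {"api": "apply_moves", "payload": {
  "motion": [
    {"xyz": [-2, 40, 0], "twist": 0, "jaw": -1},
    {"xyz": [-4, 73, 0], "twist": 0, "jaw": -1},
    {"xyz": [-4, 73, 15], "twist": 0, "jaw": -1},
    {"xyz": [-4, 73, 27], "twist": 0, "jaw": -1},
    {"xyz": [-4, 73, 27], "twist": 0, "jaw": -1}
  ]
}}

```text
time: 10.75
ee_pos: [0.4867, 0.1174, 0.3218]
tcp_rot: [-180.0, -0.2, -173.2]
wrist_force: [-0.0, -0.1, -2.6]
opening: 0.0291
grasp_force: 100.3
```

```bash
cat > fit.py <<'E'
from h import *
from scipy.optimize import least_squares
def fit(name='scene'):
    o=sensors.get_obs(); im,d,K,R,t=cam(name); g=o['ee_pos']; Rt=Ro.from_euler('xyz',[180,0,o['tcp_rot'][2]],degrees=True).as_matrix()
    P=cloud(d,K,R,t); L=(P.reshape(-1,3)-g)@Rt*1000
    m=(abs(L[:,1])<20)&(L[:,2]>20)&(L[:,2]<124)&(L[:,0]>-105)&(L[:,0]<0)&(abs(L[:,0]+.7*L[:,2])<32); L=L[m]
    def parts(p):
        th,x0,y0,al=p; dd=np.array([-np.sin(th)*np.cos(al),np.sin(al),np.cos(th)*np.cos(al)]); V=L-[x0,y0,0]; n=np.cross([0,1,0],dd); n/=np.linalg.norm(n); yy=np.cross(dd,n); return V@dd,V@n,V@yy
    def res(p):
        s,a,b=parts(p); r=np.hypot(a,b)
        e=np.where(s<78,np.where(abs(b)<13.5,abs(a)-18,0),np.where(s<125,r-17,r-5))
        return np.where((s>76)&(s<86)|((s>122)&(s<131)),0,e)
    p=np.array([np.radians(35),-2.8,0,0])
    for _ in range(2): q=least_squares(res,p,loss='soft_l1',f_scale=1.); p=q.x
    s,a,b=parts(p); r=np.hypot(a,b); print(name,len(L),'th,al',np.degrees(p[[0,3]]).round(2),'x0y0',p[1:3].round(2),'res',np.median(abs(q.fun)).round(2),'s range',s[r<20].max().round(1), 'shoulder',np.percentile(s[(r>12)&(r<19)],99).round(1))
    return p,Rt,g,im
E
python3 - <<'E'
from fit import *
o=st(); p,Rt,g,im=fit(); th=p[0]
T=np.load('tag.npz'); tip=g+Rt@(np.array([p[1]-148*np.sin(th),p[2],148*np.cos(th)])/1e3); v=tip-T['ct']
print('tip',tip,'rel tag ex,ey,n mm',(v@T['ex']*1e3).round(1),(v@T['ey']*1e3).round(1),(v@T['nv']*1e3).round(1),'ex',T['ex'])
K_=camera_params('scene'); 
save('s6',im); c=im[120:340,230:450]; 
w=cam('wrist')[0]; save('c6',np.hstack([cv2.resize(c,(480,480)),cv2.resize(w,(320,480))[:, :320]]))
print('ax err', np.degrees(np.arccos(-(Rt@np.array([-np.sin(th),0,np.cos(th)]))@T['nv'])))
E
```

```text
t 10.75 p [0.4867 0.1174 0.3218] r [-179.97   -0.18 -173.16] F [-0.  -0.1 -2.6] open 0.0291 g 100.3 q [ 14.   1.  14. 103.  -0.   7.]
scene 537 th,al [34.07 -0.49] x0y0 [-5.09  0.82] res 0.2 s range 146.6 shoulder 126.1
tip [0.57396852 0.12869279 0.19922208] rel tag ex,ey,n mm -2.5 -2.0 58.9 ex [0.81097157 0.09744662 0.57691357]
ax err 1.159951046240351
```

View pics/c6.png

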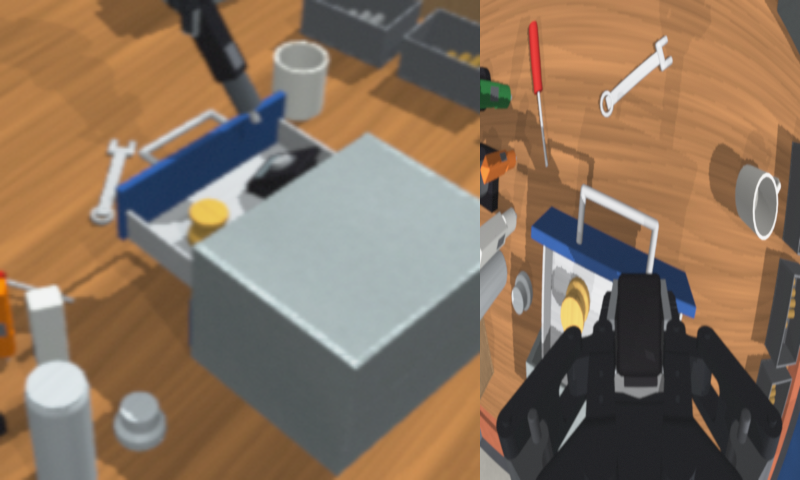

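The wand points down and forward behind the drawer front, with its nose at crop (255,118). The fit gives a tip 59 mm off the tag with 1° of axis error. I'll advance 40 mm with a small correction and refit.

>>> {"api": "apply_moves", "payload": {
  "motion": [
    {"xyz": [-6, 2, 8], "twist": 0, "jaw": -1},
    {"xyz": [-12, 2.5, 16], "twist": 0, "jaw": -1},
    {"xyz": [-18, 2.5, 24], "twist": 0, "jaw": -1},
    {"xyz": [-24, 2.5, 32], "twist": 0, "jaw": -1},
    {"xyz": [-24, 2.5, 32], "twist": 0, "jaw": -1}
  ]
}}

```text
time: 11.48
ee_pos: [0.5109, 0.1232, 0.2906]
tcp_rot: [-180.0, -0.1, -173.1]
wrist_force: [0.2, -0.1, -1.7]
opening: 0.0292
grasp_force: 100.3
```

```bash
cat > chk.py <<'E'
from fit import *
o=st(); T=np.load('tag.npz')
p,Rt,g,im=fit(); th=p[0]
tip=g+Rt@(np.array([p[1]-148*np.sin(th),p[2],148*np.cos(th)])/1e3); v=tip-T['ct']
print('tip rel tag ex,ey,n mm',(v@T['ex']*1e3).round(1),(v@T['ey']*1e3).round(1),(v@T['nv']*1e3).round(1),'F.n',o['wrist_force']@T['nv'])
np.save('sc_im.npy',im)
E
python3 chk.py
```

```text
t 11.47 p [0.5109 0.1232 0.2906] r [-1.7999e+02 -1.0000e-01 -1.7314e+02] F [ 0.2 -0.1 -1.7] open 0.0292 g 100.3 q [ 14.   3.  13. 100.  -0.   7.]
scene 520 th,al [34.32 -2.54] x0y0 [-4.8   4.87] res 0.05 s range 148.1 shoulder 126.0
tip rel tag ex,ey,n mm 0.1 4.9 19.2 F.n -1.4920499279281807
```

>>> {"api": "apply_moves", "payload": {
  "motion": [
    {"xyz": [-3, 0, 4.3], "twist": 0, "jaw": -1},
    {"xyz": [-6, 0, 8.6], "twist": 0, "jaw": -1},
    {"xyz": [-9.2, 0, 13.1], "twist": 0, "jaw": -1},
    {"xyz": [-9.2, 0, 13.1], "twist": 0, "jaw": -1},
    {"xyz": [-9.2, 0, 13.1], "twist": 0, "jaw": -1}
  ]
}}

```text
time: 12.15
ee_pos: [0.5198, 0.1243, 0.2787]
tcp_rot: [180.0, -0.0, -173.1]
wrist_force: [-0.1, -0.6, -2.0]
opening: 0.0288
grasp_force: 100.3
```

```bash
python3 chk.py
```

```text
t 12.15 p [0.5198 0.1243 0.2787] r [ 1.8000e+02 -1.0000e-02 -1.7313e+02] F [-0.1 -0.6 -2. ] open 0.0288 g 100.3 q [13.  4. 12. 98.  0.  7.]
scene 549 th,al [36.56 -1.32] x0y0 [-1.58  2.47] res 0.32 s range 159.6 shoulder 158.8
tip rel tag ex,ey,n mm 3.7 2.5 6.2 F.n -1.4794150654330185
```

>>> {"api": "apply_moves", "payload": {
  "motion": [
    {"xyz": [-1.1, 0, 1.6], "twist": 0, "jaw": -1},
    {"xyz": [-2.3, 0, 3.3], "twist": 0, "jaw": -1},
    {"xyz": [-3.4, 0, 4.9], "twist": 0, "jaw": -1},
    {"xyz": [-3.4, 0, 4.9], "twist": 0, "jaw": -1},
    {"xyz": [-3.4, 0, 4.9], "twist": 0, "jaw": -1}
  ]
}}

```text
time: 12.82
ee_pos: [0.5231, 0.1247, 0.2739]
tcp_rot: [180.0, 0.0, -173.1]
wrist_force: [-1.4, 0.2, 0.9]
opening: 0.0288
grasp_force: 100.5
```

```bash
python3 chk.py
```

```text
t 12.82 p [0.5231 0.1247 0.2739] r [ 1.8000e+02  1.0000e-02 -1.7313e+02] F [-1.4  0.2  0.9] open 0.0288 g 100.5 q [13.  4. 12. 98.  0.  7.]
scene 562 th,al [36.68 -4.24] x0y0 [-1.13  7.92] res 0.16 s range 155.8 shoulder 153.8
tip rel tag ex,ey,n mm 3.7 8.0 0.6 F.n 1.4904085732830787
```

>>> {"api": "apply_moves", "payload": {
  "motion": [
    {"xyz": [-1, 0, 1.4], "twist": 0, "jaw": -1},
    {"xyz": [-2, 0, 2.9], "twist": 0, "jaw": -1},
    {"xyz": [-2, 0, 2.9], "twist": 0, "jaw": -1},
    {"xyz": [-2, 0, 2.9], "twist": 0, "jaw": -1},
    {"xyz": [-2, 0, 2.9], "twist": 0, "jaw": -1}
  ]
}}

```text
time: 13.5
ee_pos: [0.5252, 0.125, 0.2709]
tcp_rot: [180.0, 0.0, -173.1]
wrist_force: [-2.3, -0.2, 2.5]
opening: 0.0288
grasp_force: 100.6
```

```bash
python3 -c "
from h import *
T=np.load('tag.npz')
for i in range(6):
    cam('top'); o=sensors.get_obs(); print(o['wrist_force'].round(1),(o['wrist_force']@T['nv']).round(2),o['ee_pos'].round(4))
im,d,K,R,t=cam('scene'); save('s7',im); p=cv2.Rodrigues
q=K@(R@T['ct']+t); q/=q[2]; u,v=int(q[0]),int(q[1]); print(u,v); save('c7',cv2.resize(im[v-60:v+40,u-60:u+60],None,fx=5,fy=5,interpolation=2))"
```

```text
[-2.4  0.5  1.1] 2.19 [0.5252 0.125  0.2709]
[-1.5 -0.2  2.1] 2.57 [0.5252 0.125  0.2709]
[-3.1 -1.5  1.5] 3.08 [0.5252 0.125  0.2709]
[-1.6  0.1  2.5] 2.95 [0.5252 0.125  0.2709]
[-1.6  0.3  1.8] 2.42 [0.5252 0.125  0.2708]
[-1.3 -0.6  2.2] 2.57 [0.5252 0.125  0.2708]
358 192
```

View pics/c7.png

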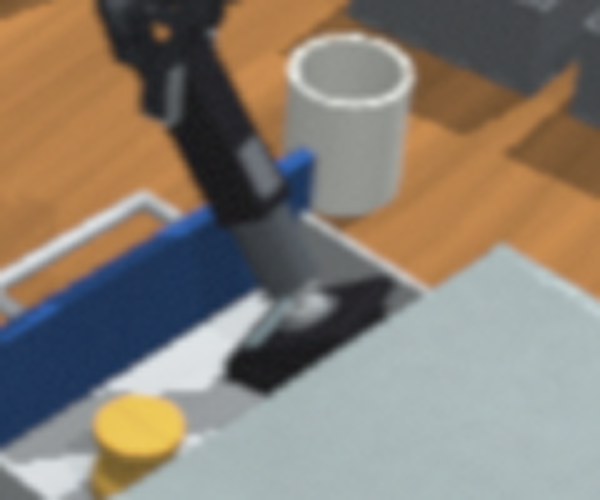

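The nose sits on the stud at crop (300,295), and the force has risen about 4 N, so it's roughly 5 mm in. I'll press 1 mm more and hold.

>>> {"api": "apply_moves", "payload": {
  "motion": [
    {"xyz": [-0.6, 0, 0.8], "twist": 0, "jaw": -1},
    {"xyz": [-0.6, 0, 0.8], "twist": 0, "jaw": -1},
    {"xyz": [-0.6, 0, 0.8], "twist": 0, "jaw": -1},
    {"xyz": [-0.6, 0, 0.8], "twist": 0, "jaw": -1},
    {"xyz": [-0.6, 0, 0.8], "twist": 0, "jaw": -1}
  ]
}}

```text
time: 14.48
ee_pos: [0.5258, 0.125, 0.27]
tcp_rot: [-180.0, -0.0, -173.1]
wrist_force: [-2.2, 0.3, 1.7]
opening: 0.029
grasp_force: 100.6
```

>>> {"api": "apply_moves", "payload": {
  "motion": [
    {"xyz": [0, 0, 0], "twist": 0, "jaw": -1},
    {"xyz": [0, 0, 0], "twist": 0, "jaw": -1},
    {"xyz": [0, 0, 0], "twist": 0, "jaw": -1},
    {"xyz": [0, 0, 0], "twist": 0, "jaw": -1},
    {"xyz": [0, 0, 0], "twist": 0, "jaw": -1}
  ]
}}

```text
time: 15.1
ee_pos: [0.5258, 0.125, 0.27]
tcp_rot: [180.0, -0.0, -173.1]
wrist_force: [-3.4, 0.9, 2.5]
opening: 0.0288
grasp_force: 100.6
```

```bash
python3 - <<'E'
from h import *
T=np.load('tag.npz'); F=[]
for i in range(5):
    top=cam('top'); o=sensors.get_obs(); F.append(o['wrist_force']@T['nv'])
print(np.round(F,1),o['ee_pos'])
im,d,K,R,t=cam('scene'); P=cloud(d,K,R,t)
# visible stud top & nose vs tag frame, mm
V=(P-T['ct'])*1e3; e=np.stack([V@T['ex'],V@T['ey'],V@T['nv']],-1); br=im.max(2)
for lo,hi in((-2.5,2.5),(3,13),(17,40)):
    m=(e[...,2]>lo)&(e[...,2]<hi)&(np.hypot(e[...,0],e[...,1])<24)&((br>120) if hi<14 else True)
    if m.sum(): print(lo,hi,m.sum(),e[m].min(0).round(1),np.median(e[m],0).round(1),e[m].max(0).round(1))
im,d,K,R,t=top; P=cloud(d,K,R,t); V=(P-T['ct'])*1e3; e=np.stack([V@T['ex'],V@T['ey'],V@T['nv']],-1)
m=(abs(e[...,2]+6.6)<2)&(abs(e[...,0])<50)&(abs(e[...,1])<50); print('face y range now',m.sum(),np.percentile(e[m][:,1],[1,99]),np.percentile(e[m][:,0],[1,99]))
E
```

```text
[3.2 3.8 2.5 3.6 3.1] [0.52579558 0.1250202  0.27000064]
-2.5 2.5 15 [-12.4 -11.7  -1.7] [ 6.7 -4.7  0.7] [12.7  4.4  2.3]
3 13 9 [ -2.4 -12.1   3.9] [ 4.9 -2.8  5.2] [12.6  1.1  7.4]
17 40 95 [ -9.3 -20.   17. ] [ 11.6 -12.   29. ] [21.2 12.4 39.1]
face y range now 102 [-32.78800894 -16.11026368] [-41.13005434  41.10068071]
```

The nose is centred (surface points put its axis within about 1 mm) and it has been pressed steadily for well over 1 s. I'll retract along the axis and go back over the stand.

>>> {"api": "apply_moves", "payload": {
  "motion": [
    {"xyz": [3, 0, -4.3], "twist": 0, "jaw": -1},
    {"xyz": [12, 0, -17], "twist": 0, "jaw": -1},
    {"xyz": [24, 0, -34], "twist": 0, "jaw": -1},
    {"xyz": [38, 0, -54], "twist": 0, "jaw": -1},
    {"xyz": [46, 0, -80], "twist": 0, "jaw": -1}
  ]
}}

```text
time: 16.02
ee_pos: [0.4788, 0.1193, 0.3518]
tcp_rot: [180.0, 0.0, -173.1]
wrist_force: [1.6, -0.5, -2.2]
opening: 0.0289
grasp_force: 100.3
```

```bash
python3 -c "
from h import *
st();print(rel([.4255,-.3636,.35],-170))"
```

```text
t 16.02 p [0.4788 0.1193 0.3518] r [ 1.8000e+02  3.0000e-02 -1.7313e+02] F [ 1.6 -0.5 -2.2] open 0.0289 g 100.3 q [ 14.   1.  18. 107.  -0.   7.]
([110.7, -473.1, 1.7], np.float64(-0.055))
```

>>> {"api": "apply_moves", "payload": {
  "motion": [
    {"xyz": [8, -35, 0], "twist": 0, "jaw": -1},
    {"xyz": [20, -85, 0], "twist": 0, "jaw": -1},
    {"xyz": [31, -135, 0], "twist": 0, "jaw": -1},
    {"xyz": [43, -185, 0], "twist": -0.02, "jaw": -1},
    {"xyz": [55, -235, 0], "twist": -0.055, "jaw": -1}
  ]
}}

```text
time: 16.65
ee_pos: [0.4526, -0.1217, 0.3514]
tcp_rot: [-180.0, 0.1, -169.9]
wrist_force: [1.6, 0.4, -2.5]
opening: 0.0288
grasp_force: 100.3
```

>>> {"api": "apply_moves", "payload": {
  "motion": [
    {"xyz": [12, -50, 0], "twist": 0, "jaw": -1},
    {"xyz": [24, -100, 0], "twist": 0, "jaw": -1},
    {"xyz": [34, -150, 0], "twist": 0, "jaw": -1},
    {"xyz": [40, -200, 0], "twist": 0, "jaw": -1},
    {"xyz": [42, -230, 0], "twist": 0, "jaw": -1}
  ]
}}

```text
time: 17.27
ee_pos: [0.4514, -0.3561, 0.3509]
tcp_rot: [-180.0, 0.0, -170.1]
wrist_force: [0.4, 0.5, -1.4]
opening: 0.029
grasp_force: 100.3
```

```bash
python3 - <<'E'
from fit import *
st();print(rel([.4255,-.3636,.284],-170)); p,Rt,g,im=fit(); th=p[0]
tip=g+Rt@(np.array([p[1]-148*np.sin(th),p[2]+148*np.sin(p[3]),148*np.cos(th)])/1e3); print('tip',tip)
E
```

```text
t 17.27 p [ 0.4514 -0.3561  0.3509] r [-1.7996e+02  1.0000e-02 -1.7008e+02] F [ 0.4  0.5 -1.4] open 0.029 g 100.3 q [-38.  13.  30. 108.  -0. -48.]
([26.8, -2.9, 66.8], np.float64(-0.001))
scene 808 th,al [34.85  0.21] x0y0 [-4.3  -0.44] res 0.39 s range 147.5 shoulder 126.9
tip [ 0.53894688 -0.34064483  0.22940217]
```

>>> {"api": "apply_moves", "payload": {
  "motion": [
    {"xyz": [20, -3, 20], "twist": 0, "jaw": -1},
    {"xyz": [27, -3, 60], "twist": 0, "jaw": -1},
    {"xyz": [27, -3, 90], "twist": 0, "jaw": -1},
    {"xyz": [27, -3, 130], "twist": 0, "jaw": -1},
    {"xyz": [27, -3, 130], "twist": 0, "jaw": -1}
  ]
}}

```text
time: 17.95
ee_pos: [0.425, -0.3606, 0.2183]
tcp_rot: [179.8, -0.2, -170.0]
wrist_force: [0.3, -0.2, -1.7]
opening: 0.0293
grasp_force: 100.2
```

```bash
python3 - <<'E'
from fit import *
st();print(rel([.4255,-.3636,.186],-170)); p,Rt,g,im=fit(); th=p[0]
tip=g+Rt@(np.array([p[1]-148*np.sin(th),p[2]+148*np.sin(p[3]),148*np.cos(th)])/1e3); print('tip',tip)
E
```

```text
t 17.95 p [ 0.425  -0.3606  0.2183] r [ 1.7981e+02 -1.7000e-01 -1.6997e+02] F [ 0.3 -0.2 -1.7] open 0.0293 g 100.2 q [-40.   6.   8.  92.  -0. -50.]
([-0.1, -3.2, 32.3], np.float64(0.0))
scene 657 th,al [34.3  -0.32] x0y0 [-4.9   0.65] res 0.44 s range 146.6 shoulder 126.7
tip [ 0.51197123 -0.34537057  0.09602335]
```

>>> {"api": "apply_moves", "payload": {
  "motion": [
    {"xyz": [0, -3, 16], "twist": 0, "jaw": -1},
    {"xyz": [0, -3, 33], "twist": 0, "jaw": -1},
    {"xyz": [-12, -3, 33], "twist": 0, "jaw": -1},
    {"xyz": [-23, -3, 27], "twist": 0, "jaw": -1},
    {"xyz": [-34, -3, 21], "twist": 0, "jaw": -1}
  ],
  "grip_force": 25
}}

```text
time: 18.62
ee_pos: [0.4615, -0.3588, 0.2002]
tcp_rot: [-180.0, 0.1, -170.0]
wrist_force: [0.0, -0.3, -2.0]
opening: 0.0287
grasp_force: 100.3
```

```bash
python3 - <<'E'
from fit import *
st(); p,Rt,g,im=fit(); th=p[0]
tip=g+Rt@(np.array([p[1]-148*np.sin(th),p[2]+148*np.sin(p[3]),148*np.cos(th)])/1e3); print('tip',tip)
save('c8',cv2.resize(im[200:370,120:290],None,fx=3.4,fy=3.4))
E
```

```text
t 18.62 p [ 0.4615 -0.3588  0.2002] r [-1.7995e+02  7.0000e-02 -1.6997e+02] F [ 0.  -0.3 -2. ] open 0.0287 g 100.3 q [-38.   9.   9.  90.   0. -48.]
scene 644 th,al [3.514e+01 3.000e-02] x0y0 [-3.24 -0.03] res 0.42 s range 147.5 shoulder 126.9
tip [ 0.5486041  -0.34330812  0.07916411]
```

View pics/c8.png

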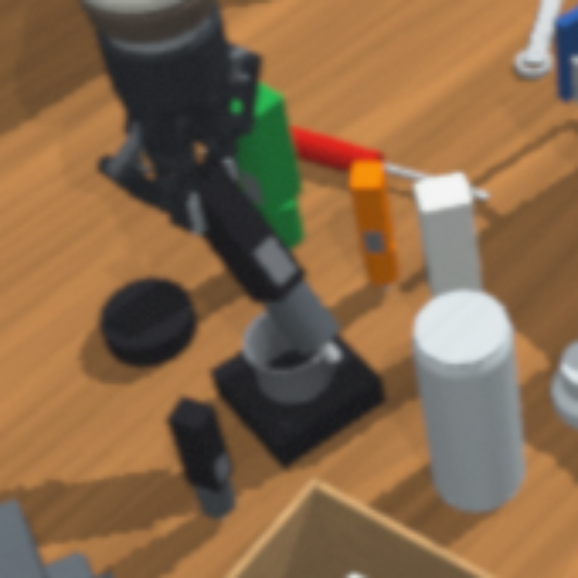

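The grip stayed at 100 N, so the wand didn't pivot and its nose rode over the rim (crop (330,352)). Nothing was harmed. I'll go back into the cup, then ease the jaws.

>>> {"api": "apply_moves", "payload": {
  "motion": [
    {"xyz": [20, 0, -3], "twist": 0, "jaw": -1},
    {"xyz": [38, 0, -3], "twist": 0, "jaw": -1},
    {"xyz": [39, 0, 10], "twist": 0, "jaw": -1},
    {"xyz": [39, 0, 20], "twist": 0, "jaw": -1},
    {"xyz": [39, 0, 20], "twist": 0, "jaw": -0.9}
  ],
  "grip_force": 25
}}

```text
time: 19.3
ee_pos: [0.4216, -0.3652, 0.1777]
tcp_rot: [179.9, -0.0, -170.0]
wrist_force: [-0.0, -0.3, -2.2]
opening: 0.0288
grasp_force: 100.5
```

>>> {"api": "apply_moves", "payload": {
  "motion": [
    {"xyz": [0, 0, 0], "twist": 0, "jaw": -0.6},
    {"xyz": [0, 0, 0], "twist": 0, "jaw": -0.4}
  ],
  "grip_force": 25
}}

```text
time: 19.55
ee_pos: [0.422, -0.3657, 0.1792]
tcp_rot: [-180.0, 0.0, -170.0]
wrist_force: [0.2, 1.1, -1.9]
opening: 0.029
grasp_force: 100.5
```

>>> {"api": "apply_moves", "payload": {
  "motion": [
    {"xyz": [0, 0, 0], "twist": 0, "jaw": -0.34},
    {"xyz": [0, 0, 0], "twist": 0, "jaw": -0.32}
  ],
  "grip_force": 25
}}

```text
time: 19.8
ee_pos: [0.4219, -0.3656, 0.1791]
tcp_rot: [-180.0, 0.0, -170.0]
wrist_force: [0.7, -0.4, -2.2]
opening: 0.0292
grasp_force: 65.4
```

>>> {"api": "apply_moves", "payload": {
  "motion": [
    {"xyz": [0, 0, 0], "twist": 0, "jaw": -0.31},
    {"xyz": [0, 0, 0], "twist": 0, "jaw": -0.31}
  ],
  "grip_force": 25
}}

```text
time: 20.05
ee_pos: [0.4218, -0.3656, 0.179]
tcp_rot: [180.0, -0.0, -170.0]
wrist_force: [0.5, 0.1, -3.1]
opening: 0.0298
grasp_force: 36.5
```

```bash
python3 - <<'E'
from fit import *
st(); p,Rt,g,im=fit(); th=p[0]
tip=g+Rt@(np.array([p[1]-148*np.sin(th),p[2]+148*np.sin(p[3]),148*np.cos(th)])/1e3); print('tip',tip)
E
```

```text
t 20.05 p [ 0.4218 -0.3656  0.179 ] r [ 180.     -0.   -169.98] F [ 0.5  0.1 -3.1] open 0.0298 g 36.5 q [-41.   5.   3.  87.  -0. -51.]
scene 639 th,al [34.55 -0.16] x0y0 [-4.71  0.04] res 0.58 s range 148.2 shoulder 126.5
tip [ 0.50914174 -0.350574    0.0571159 ]
```

>>> {"api": "apply_moves", "payload": {
  "motion": [
    {"xyz": [-6, 0, 0], "twist": 0, "jaw": -0.306},
    {"xyz": [-12, 0, 0], "twist": 0, "jaw": -0.306},
    {"xyz": [-20, 0, -2], "twist": 0, "jaw": -0.306},
    {"xyz": [-28, 0, -6], "twist": 0, "jaw": -0.306},
    {"xyz": [-36, 0, -10], "twist": 0, "jaw": -0.306}
  ],
  "grip_force": 25
}}

```text
time: 20.72
ee_pos: [0.4577, -0.3593, 0.1894]
tcp_rot: [-180.0, -0.0, -170.0]
wrist_force: [-2.4, -0.5, -0.7]
opening: 0.0297
grasp_force: 25.1
```

```bash
sed -i 's/def fit(name=.scene.)/def fit(name="scene",t0=35)/; s/np.radians(35)/np.radians(t0)/; s/abs(L\[:,0\]+.7\*L\[:,2\])<32/abs(L[:,0]+np.tan(np.radians(t0))*L[:,2])<32/' fit.py
cat > c.py <<'E'
from fit import *; import sys
st(); p,Rt,g,im=fit('scene',float(sys.argv[1])); th=p[0]
tip=g+Rt@(np.array([p[1]-148*np.sin(th),p[2]+148*np.sin(p[3]),148*np.cos(th)])/1e3); v=(tip-[.505,-.3496,0])*1e3; print('tip X',v[0]*.985+v[1]*.174,'lat',v[1]*.985-v[0]*.174,'z',v[2])
E
python3 c.py 27
```

```text
t 20.73 p [ 0.4577 -0.3593  0.1894] r [-1.7999e+02 -2.0000e-02 -1.6998e+02] F [-2.4 -0.5 -0.7] open 0.0297 g 25.1 q [-38.   9.   7.  89.  -0. -48.]
scene 656 th,al [27.58 -0.03] x0y0 [-1.51  0.1 ] res 0.45 s range 144.4 shoulder 139.1
tip X 21.795270831949928 lat -1.2954476897616214 z 58.24099546265335
```

>>> {"api": "apply_moves", "payload": {
  "motion": [
    {"xyz": [-15, 0, -7], "twist": 0, "jaw": -0.306},
    {"xyz": [-30, 0, -11.5], "twist": 0, "jaw": -0.306},
    {"xyz": [-44, 0, -14.5], "twist": 0, "jaw": -0.306},
    {"xyz": [-57, 0, -16.5], "twist": 0, "jaw": -0.306},
    {"xyz": [-68, 0, -17], "twist": 0, "jaw": -0.306}
  ]
}}

```text
time: 21.4
ee_pos: [0.525, -0.3473, 0.2061]
tcp_rot: [180.0, 0.0, -170.0]
wrist_force: [-2.7, -0.3, -0.7]
opening: 0.0299
grasp_force: 25.4
```

```bash
python3 c.py 3
```

```text
t 21.4 p [ 0.525  -0.3473  0.2061] r [ 180.      0.   -169.97] F [-2.7 -0.3 -0.7] open 0.0299 g 25.4 q [-33.  15.  17.  92.   0. -44.]
scene 377 th,al [-137.39   49.  ] x0y0 [-2.69 -0.02] res 0.0 s range -14.5 shoulder -15.4
tip X -77.45630845857673 lat 110.43495166841977 z 315.0157527558287
```

```bash
sed -i 's/(L\[:,0\]<0)/(L[:,0]<40)/; s/L\[:,2\]>20/L[:,2]>24/' fit.py; python3 c.py 2; python3 c.py 5
```

```text
t 21.45 p [ 0.5259 -0.3471  0.2058] r [ 1.7999e+02  3.0000e-02 -1.6995e+02] F [-1.2  2.  -0.7] open 0.0296 g 25.5 q [-33.  16.  17.  92.   0. -43.]
scene 475 th,al [-0.4  -0.47] x0y0 [1.58 1.25] res 0.2 s range 124.1 shoulder 123.6
tip X 18.419857339569326 lat -1.1646431403679713 z 57.78361422084308
t 21.5 p [ 0.5254 -0.3472  0.2057] r [ 1.7999e+02  3.0000e-02 -1.6993e+02] F [0.2 0.3 0.4] open 0.03 g 25.4 q [-33.  16.  17.  92.   0. -44.]
scene 474 th,al [-0.09  0.26] x0y0 [ 1.6  -0.11] res 0.26 s range 123.8 shoulder 122.5
tip X 18.619326810312156 lat -0.6620537713544992 z 57.7345844470607
```

The wand is upright again (within 0.5°). I'll centre it over the cup and lower it.

>>> {"api": "apply_moves", "payload": {
  "motion": [
    {"xyz": [10, 0.5, 0], "twist": 0, "jaw": -0.306},
    {"xyz": [18.5, 1, 0], "twist": 0, "jaw": -0.306},
    {"xyz": [18.5, 1, 15], "twist": 0, "jaw": -0.306},
    {"xyz": [18.5, 1, 30], "twist": 0, "jaw": -0.306},
    {"xyz": [18.5, 1, 42], "twist": 0, "jaw": -0.306}
  ]
}}

```text
time: 22.18
ee_pos: [0.5055, -0.3495, 0.1621]
tcp_rot: [179.9, -0.1, -170.0]
wrist_force: [0.8, 0.0, -1.8]
opening: 0.0298
grasp_force: 25.1
```

>>> {"api": "apply_moves", "payload": {
  "motion": [
    {"xyz": [0, 0, 2], "twist": 0, "jaw": -0.306},
    {"xyz": [0, 0, 4], "twist": 0, "jaw": -0.306},
    {"xyz": [0, 0, 5.5], "twist": 0, "jaw": -0.306}
  ]
}}

```text
time: 22.55
ee_pos: [0.5062, -0.3498, 0.1595]
tcp_rot: [-180.0, 0.1, -170.0]
wrist_force: [-1.3, 2.8, 10.1]
opening: 0.0297
grasp_force: 26.3
```

```bash
python3 c.py 0
```

```text
t 22.55 p [ 0.5062 -0.3498  0.1595] r [-1.7995e+02  7.0000e-02 -1.6997e+02] F [-1.3  2.8 10.1] open 0.0297 g 26.3 q [-35.  13.   9.  86.   0. -45.]
scene 523 th,al [-2.62 -0.14] x0y0 [-2.8 -0. ] res 1.34 s range 112.2 shoulder 105.0
tip X -2.8416862877478146 lat -0.7959165382036737 z 11.700970905975078
```

Seated on the cup floor (about 10 N reaction at the original grasp height). I'll release and rise.

>>> {"api": "apply_moves", "payload": {
  "motion": [
    {"xyz": [0, 0, -1], "twist": 0, "jaw": -0.25},
    {"xyz": [0, 0, -1], "twist": 0, "jaw": 0.0},
    {"xyz": [0, 0, -1], "twist": 0, "jaw": 0.4},
    {"xyz": [0, 0, -20], "twist": 0, "jaw": 0.4},
    {"xyz": [0, 0, -60], "twist": 0, "jaw": 0.4}
  ]
}}

```text
time: 23.22
ee_pos: [0.5052, -0.3494, 0.2174]
tcp_rot: [179.9, -0.1, -170.0]
wrist_force: [0.6, -0.2, -0.4]
opening: 0.0596
grasp_force: 0.0
```

>>> {"api": "apply_moves", "payload": {
  "motion": [
    {"xyz": [0, 0, -60], "twist": 0, "jaw": 0.4},
    {"xyz": [0, 0, -65], "twist": 0, "jaw": 0.4},
    {"xyz": [0, 0, -65], "twist": 0, "jaw": 0.4}
  ]
}}

```text
time: 23.6
ee_pos: [0.506, -0.3499, 0.2835]
tcp_rot: [-180.0, 0.0, -170.0]
wrist_force: [-0.4, -0.7, -0.3]
opening: 0.0599
grasp_force: 0.0
```

```bash
python3 -c "
from h import *
st()
D=cam('wrist');im,d=D[:2];P=fcloud(*D[1:])
m=(abs(P[...,2]-.181)<.012)&(abs(P[...,0]-.507)<.04)&(abs(P[...,1]+.348)<.04)
q=P[m];print(m.sum(),cv2.minAreaRect((q[:,:2]*1000).astype(np.float32)),np.median(q,0)); A=np.c_[q[:,:2],np.ones(len(q))]; k=abs(q[:,2]-np.median(q[:,2]))<.004; print('tilt',np.linalg.lstsq(A[k],q[k][:,2],rcond=None)[0])
a=np.radians(-7.6); cx=np.array([np.cos(a),np.sin(a)]); cy=np.array([-cx[1],cx[0]]); c=np.array([.7875,.045])-.007*cx
s=cam('scene'); im=s[0]; P=cloud(*s[1:]).reshape(-1,3); I=im.reshape(-1,3).astype(int); l=np.c_[(P[:,:2]-c)@cx,(P[:,:2]-c)@cy,P[:,2]]*1000
m=(I[:,2]>I[:,0]+30)&(abs(l[:,2]-182)<3)&(abs(l[:,1])<140)&(l[:,0]<-100)&(l[:,0]>-300); print('drawer',np.percentile(l[m,0],[5,50,95]).round(1))
save('c9',cv2.resize(im[150:390,130:450],(800,600)))"
```

```text
t 23.6 p [ 0.506  -0.3499  0.2835] r [-1.7998e+02  2.0000e-02 -1.6998e+02] F [-0.4 -0.7 -0.3] open 0.0599 g 0.0 q [-35.  15.  26. 101.  -0. -45.]
2487 ((504.34393310546875, -350.3955078125), (35.66118240356445, 29.803598403930664), 10.42599868774414) [ 0.50292607 -0.35057112  0.17927034]
tilt [0.01978777 0.00207834 0.16995141]
drawer [-254.8 -248.5 -243.9]
```

View pics/c9.png

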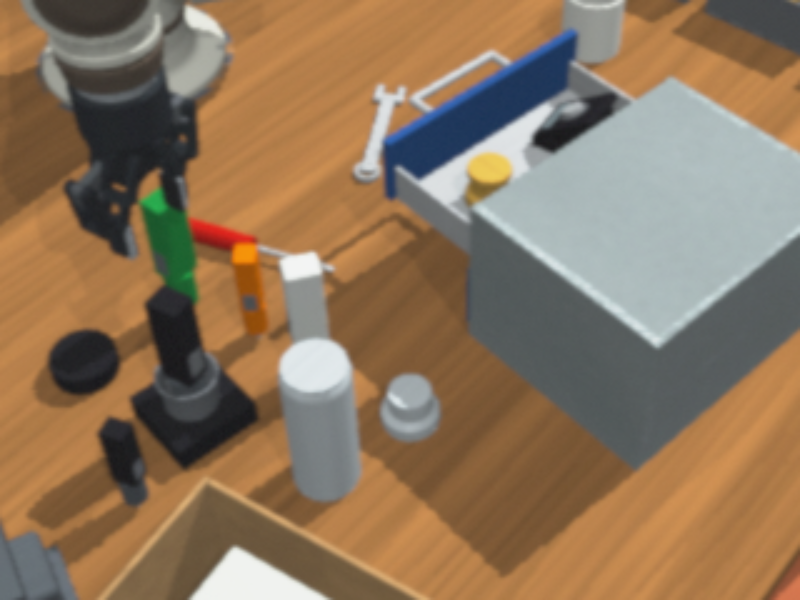

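The wand stands upright in its stand (crop (178,340)), with its top at the same 0.179 m height as at the start. The drawer is out at (480,110) and the bystanders haven't moved.

```bash
python3 -c "
from workcell import bot
print(bot.job_done())"
```

```text
the job is handed in; nothing more can be done
None
```

I handed the job in: by my measurements the drawer is out to its stop, the wand was pressed about 6 mm onto the tag at roughly 5 N for over a second, and it is back upright and fully seated in its stand; the hand-in returned no verdict.

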